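Empty spent abrasive rolls into the dust bin through its crank-wound cover

ROBOT

A 7-joint arm with a two-finger parallel gripper is mounted at the origin on a cart in front of the work surface, level with it; the furniture and walls round the work are solid. World frame = base frame: x ahead of the robot, y to its left, z up, the work surface at z = 0. Lengths are in m, angles in rad, forces in N, time in s.
With the tool pointing down it reaches from about 0.35 to 0.9 m from the base axis. Payload 8.1 kg.
Tool frame: the origin (TCP) lies on the centre line of the jaws, within the pads' length; the fingertips stand 19 mm ahead of it and the grasp point (between the pads) is the TCP; z points along the fingers, y is the direction in which the jaws open and shut (so a half turn about z gives the same grasp; the last joint's range is limited). The gripper opens to 92 mm and grips with 3 to 60 N. Pads are 19 mm wide; open, the fingers measure 130 mm over their backs; the gripper's body (75 mm by 190 mm) begins 47 mm behind the grasp point.
Start: joints at [-1.224, 0.434, 0.025, 1.573, -0.012, 1.134, -0.075], TCP at [0.272, 0.563, 0.246] pointing down, gripper open.
Joint ranges: [-2.62, 2.62], [-0.44, 2.09], [-1.27, 1.32], [0.08, 2.57], [-1.32, 4.46], [0.12, 2], [-2.74, 2.74]. Speed limits (rad/s): [2.22, 2.22, 3.01, 3.01, 3.14, 3.14, 3.14].

INTERFACE

Orientations are given as a rotation vector (axis times angle).
In Python, from cell import monitor, imaging, workorder, outline_of gives the robot as it stands.
- The arm moves only by the tool move_arm, never from a script. Its argument "series" is a list of rows, each a list of 6 numbers: the shift along the world's x, y, z in cm, then the turn, a rotation vector about the world's x, y, z in degrees. A call has 1 to 8 rows; each row shifts and turns the commanded pose from where the row before left it; what a row does not reach is not made up. A row lasts 1/10 s, in which the tool goes at most 50 mm and 8.59 degrees, less where a joint would pass 70% of its speed; a pose out of reach is approached as far as the arm can. A call with a gripper value outside its range is refused whole. "grip" is the opening, from 0 (shut) to 1 (fully open), set as the call begins (left out, the last holds). The fingers move at their own pace and stop on an object; "force" is the grip in N (left out, the last holds). Time passes only in rows, so rows that do not move let the fingers close. It gives the time, the measured TCP pose, the force and the opening at its end, in the units of the state.
- monitor.observe(): the state, without advancing time (a new reading comes with each control period).
- imaging.get_image(name): name is "scene" or "top"; returns a dict with "color" (384x512x3 uint8, red, green, blue), "fx", "fy", "cx", "cy" (pixels), "rvec" (rotation vector, rad) and "tvec" (3), from world to camera coordinates, as OpenCV has them. Camera axes: x right, y down, z forward; pixel columns grow to the right and rows downward; lengths in m; the calibration is good to about 2 mm. A picture is of the moment at which its call begins. There is no depth.
- workorder.sign_off(): hands the job in, once; it reports no verdict.
Trained networks look in the newest picture that a camera, given by its name, has taken for a name from the list of things; names that differ only in an ending like _2 or _b are one class to them, and where a whole thing is asked for, a point or a joint stands for the part that bears it (a point fixed in the world has none). Each returns a list of dicts, best first, with "p" (0 to 1); they miss things now and then, are a little off and sometimes report something else, mostly with a low value. They report only what shows in the picture. A call takes as long as a camera call.
- outline_of(camera, thing): "mask" (384x512 bool, what is visible of it) and "rect" ([left, top, width, height] in pixels, round what is visible of it).
The state is a dict: "clock": time; "joints": joint angles; "dq": joint speeds; "joint_efforts": joint torques, N m; "position": TCP position; "ee_rot": TCP orientation; "force": force on the tool from outside, world axes, zero at the start; "ft_torque": the same for the moment, N m; "width": opening from 0.0 (shut) to 1.0 (fully open).
Only numpy, scipy, OpenCV 4.12 (cv2) and the standard library are available. Lean on these libraries where they do the work, as an engineer would, in place of code of your own. Each camera call takes 0.05 s, during which the arm holds its last target. There are 200 camera calls.

TASK

Clear the spent abrasive rolls away into the dust bin: swing its folded crank handle out until it stands upright and wind the cover fully open (two turns counter-clockwise seen from above), then tip the rolls out of the pan into the bin, stand the pan upright back on the worktop, and put every roll that lies about on the worktop into the bin too. When all the rolls are in, wind the cover fully shut and only then fold the crank handle back down flat; leave the drift punch, the sanding discs and the flap disc where they are.

Things in the scene. Friction and masses are not known exactly. Their poses are not given: they have to be found in the camera images.
- bin: fixed sheet-steel dust bin for spent abrasives; origin on the worktop under its centre, z up, x = the way its cover opens (away from the robot). Open-topped box, outside 150 (x) by 160 (y) mm, inside 138 by 148, rim 120 mm up. Two cover rails, tops 126 mm up, at y = +-86 mm run from its front to x = 225 mm. On its -y side a gearbox, 70 x 64 mm, top 60 mm up, carries the crank
- bin_in (a point): centre of the bin's inner floor, 8 mm above the worktop, axes as the bin's. Nothing stands in the air above 200 mm even with the crank handle out
- cover (a joint): flat steel cover that slides over the bin's rim along the bin's +x, m: 0 = shut, 0.125 = fully open (125 mm of the opening free). Plate top 125 mm, front edge 131 mm above the worktop. A roll that sticks out of the rim would jam it. No handle: only the crank drives it, 0.010 m per rad. May start up to 5 mm ajar
- crank (a joint): crank angle about the upright axis, rad, grows counter-clockwise seen from above; 0 = cover shut (stop at -0.05), 12.57 (two turns) = fully open (stop at 12.65). Starts at 0 to 0.5. Stays where left; takes about 3 N at the handle. At 0 the 75 mm crank arm points from the hub along the bin's -x (to the robot)
- crank_hub (a point): point on the upright crank axis at the height of the handle's pivot: bin frame (0, -185, 105) mm, axes as the bin's
- handle (a joint): fold angle of the crank handle, rad: 0 = folded flat, level above the crank arm, pointing from its pivot to the crank axis; 1.57 = swung out, standing straight up (stop at 1.6). Starts at 0 to 0.25. Stays where left; about 1.5 N at its end moves it
- handle_pivot (a point): centre of the handle's fold hinge at the end of the crank arm, 75 mm from the crank axis, 105 mm above the worktop; the hinge axis is level and square to the arm
- handle_grip (a point): point on the handle's centre line 60 mm from its pivot, where to take it; its x axis points along the handle to the pivot. Black round sleeve, 24 mm diameter, from 14 to 80 mm from the pivot; it spins freely on its core, so it can be held firmly with a fixed wrist while cranking. Folded, both its sides are free for fingers down to 80 mm above the worktop; the arm under it is 14 mm wide
- pan: loose open aluminium pan, 0.13 to 0.21 kg; origin on its underside near its centre of mass, z up, +x to its sloped pouring front. 64 mm wide (flat upright sides at y = +-32 mm: grip across them near x = 0), 52 mm high, walls 2.5 mm, back at x = -62 mm; the front slopes from x = 52 mm at the floor to the lip at x = 96. 2 to 4 rolls lie in it; they slide out when its front is tipped down 85 to 100 degrees
- pan_lip (a point): middle of the pan's pouring lip: x = 96, z = 52 mm in the pan's frame
- roll_1: spent cartridge roll of dark red abrasive cloth, 22 x 50 x 22 mm (x, y, z), 22 g, does not roll; origin under its middle as it lies, its y axis along the roll; one of those in the pan, may be absent
- roll_2: spent cartridge roll of dark red abrasive cloth, 20 x 42 x 20 mm (x, y, z), 22 g, does not roll; origin under its middle as it lies, its y axis along the roll; one of those in the pan, may be absent
- roll_3: spent cartridge roll of dark red abrasive cloth, 24 x 46 x 24 mm (x, y, z), 22 g, does not roll; origin under its middle as it lies, its y axis along the roll; one of those in the pan, may be absent
- roll_4: spent cartridge roll of dark red abrasive cloth, 22 x 50 x 22 mm (x, y, z), 22 g, does not roll; origin under its middle as it lies, its y axis along the roll; one of those in the pan, may be absent
- roll_5: spent cartridge roll of dark red abrasive cloth, 24 x 56 x 24 mm (x, y, z), 22 g, does not roll; origin under its middle as it lies, its y axis along the roll; one of those lying loose on the worktop, may be absent
- roll_6: spent cartridge roll of dark red abrasive cloth, 25 x 59 x 25 mm (x, y, z), 22 g, does not roll; origin under its middle as it lies, its y axis along the roll; one of those lying loose on the worktop, may be absent
- roll_7: spent cartridge roll of dark red abrasive cloth, 22 x 54 x 22 mm (x, y, z), 22 g, does not roll; origin under its middle as it lies, its y axis along the roll; one of those lying loose on the worktop, may be absent
- punch: plain steel drift punch, 205 mm long, 25 mm thick, lying along its y, origin under its middle; bystander, leave alone
- discs: low stack of sanding discs, 78 mm diameter, 9 mm high, lying flat, origin under its centre; bystander, leave alone
- flap_disc: flap disc, 100 mm diameter, 14 mm high, lying flat, origin under its centre; bystander, leave alone

How it is judged:
On the way, in this order (a step that is already met when the one before it is completed fails the run):
1. the crank handle is swung out upright (value of joint handle above 1.3 rad), for 0.2 s.
2. the cover is wound fully open with the handle out (value of joint cover above 0.118 m and value of joint handle above 1.1 rad), for 0.2 s.
3. the pan is tipped, front down, over the open bin (angle between pan's own z axis and vertical above 0.9 rad and horizontal distance between pan_lip and bin_in below 0.1 m and height (world z) of pan_lip above 0.1 m and value of joint cover above 0.1 m), for 0.1 s.
4. every roll is in the bin and the pan stands upright on the worktop (x of roll_1 in the frame of bin_in between -0.075 and 0.075 m and y of roll_1 in the frame of bin_in between -0.08 and 0.08 m and z of roll_1 in the frame of bin_in between -0.015 and 0.112 m and x of roll_2 in the frame of bin_in between -0.075 and 0.075 m and y of roll_2 in the frame of bin_in between -0.08 and 0.08 m and z of roll_2 in the frame of bin_in between -0.015 and 0.112 m and x of roll_3 in the frame of bin_in between -0.075 and 0.075 m and y of roll_3 in the frame of bin_in between -0.08 and 0.08 m and z of roll_3 in the frame of bin_in between -0.015 and 0.112 m and x of roll_4 in the frame of bin_in between -0.075 and 0.075 m and y of roll_4 in the frame of bin_in between -0.08 and 0.08 m and z of roll_4 in the frame of bin_in between -0.015 and 0.112 m and x of roll_5 in the frame of bin_in between -0.075 and 0.075 m and y of roll_5 in the frame of bin_in between -0.08 and 0.08 m and z of roll_5 in the frame of bin_in between -0.015 and 0.112 m and x of roll_6 in the frame of bin_in between -0.075 and 0.075 m and y of roll_6 in the frame of bin_in between -0.08 and 0.08 m and z of roll_6 in the frame of bin_in between -0.015 and 0.112 m and x of roll_7 in the frame of bin_in between -0.075 and 0.075 m and y of roll_7 in the frame of bin_in between -0.08 and 0.08 m and z of roll_7 in the frame of bin_in between -0.015 and 0.112 m and angle between pan's own z axis and vertical below 0.12 rad and height (world z) of pan below 0.008 m), for 0.2 s.
5. the cover is wound fully shut while the handle is still out (value of joint cover below 0.005 m and value of joint handle above 1 rad), for 0.2 s.
At the end, for the whole second after the job is handed in: the cover is shut (within 6 mm), the crank handle is folded flat (within 0.15 rad), every roll lies inside the bin below its rim, and the pan stands upright (within 0.12 rad) on the worktop at rest (all of step 4 and value of joint cover below 0.006 m and value of joint handle below 0.15 rad and linear speed of pan below 0.02 m/s); the robot touches nothing.
It fails at once if the drift punch is displaced by more than 40 mm (distance of punch from where it was at the start of the episode above 0.04 m).
It fails at once if the stack of discs is displaced by more than 40 mm (distance of discs from where it was at the start of the episode above 0.04 m).
It fails at once if the flap disc is displaced by more than 40 mm (distance of flap_disc from where it was at the start of the episode above 0.04 m).
Of roll_1, roll_2, roll_3, roll_4 only 2 to 4 are there at a start; the rules pass over those that are not, and their reading is None.
Of roll_5, roll_6, roll_7 only 1 to 3 are there at a start; the rules pass over those that are not, and their reading is None.
At some moment in a run one of roll_5, roll_6, roll_7, pan may be knocked a few centimetres aside while the robot is not near it.
It also fails if it takes over 210 s, if anything falls off the work surface, if the arm or the gripper's body presses on something with over 40 N, if the wrist force passes 120 N, or if a joint passes its speed limit or range.

## Working session

There is one attempt and no reset: what is moved stays moved. The work goes in short steps, Python scripts to look and compute and a tool call to move; the robot and the scene stay as the last step left them, time stands still between calls to the robot, and variables do not carry over. Pictures are saved under pics/ and viewed, about 12 in all and at most 16, crops included, and the job is handed in when it is done.

Besides the shell and the picture viewer there is one more tool, called after "Emit:" by a JSON object that holds its "method" and its "body". move_arm: Moves the arm, as the interface text tells. Its arguments: {"type":"object","properties":{"series":{"type":"array"},"grip":{"type":"number"},"force":{"type":"number"}},"required":["series"]}

```bash
ls; mkdir -p pics
cat > h.py <<'E'
import numpy as np, cv2
from cell import monitor, imaging, workorder, outline_of
def cam(n):
    im=imaging.get_image(n); K=np.array([[im['fx'],0,im['cx']],[0,im['fy'],im['cy']],[0,0,1.]])
    return im['color'],K,cv2.Rodrigues(np.array(im['rvec'],float))[0],np.array(im['tvec'],float)
def w(c,uv,z):
    _,K,R,t=c; d=R.T@np.linalg.solve(K,[uv[0],uv[1],1.]); o=-R.T@t
    return o+d*(z-o[2])/d[2]
def px(c,P):
    _,K,R,t=c; return cv2.projectPoints(np.array(P,float).reshape(-1,3),cv2.Rodrigues(R)[0],t,K,None)[0].reshape(-1,2)
def save(c,n,crop=None,s=1.5):
    i=c[0][:,:,::-1]
    if crop: l,t,r,b=crop; i=i[t:b,l:r]
    cv2.imwrite('pics/'+n,cv2.resize(i,None,fx=s,fy=s,interpolation=cv2.INTER_CUBIC))
def rect(c,mask,z):
    p=np.argwhere(mask)[:,::-1]
    q=np.array([w(c,a,z)[:2] for a in p],np.float32)
    (x,y),(a,b),th=cv2.minAreaRect(q); return round(x,4),round(y,4),round(a,3),round(b,3),round(th,1)
E
python3 - <<'E'
from h import *
for n in('top','scene'):
    c=cam(n); save(c,n+'0.png'); print(n,'cam at',-c[2].T@c[3])
    for t in ['bin','cover','crank','handle','pan','roll_1','punch','discs','flap_disc']:
        for d in outline_of(n,t):
            if d['p']>.2: print(t,round(d['p'],2),d['rect'],rect(c,d['mask'],{'cover':.125,'crank':.1,'handle':.105,'roll_1':.012,'bin':.12,'pan':.052}.get(t,.01)))
print(monitor.observe())
E
```

```text
pics
top cam at [0.23945839 0.05243636 1.52783826]
bin 0.74 [228.7, 126.1, 93.6, 99.3] (0.6095, -0.0389, 0.296, 0.33, 89.2)
cover 0.89 [235.9, 165.7, 48.2, 43.8] (0.5507, 0.0198, 0.157, 0.148, 87.8)
crank 0.56 [306.5, 185.6, 12.4, 31.6] (0.5065, -0.1647, 0.1, 0.032, 3.0)
handle 0.51 [308.9, 187.3, 11.9, 20.8] (0.5089, -0.1659, 0.024, 0.079, 85.3)
pan 0.84 [170.3, 212.2, 47.7, 29.9] (0.4418, 0.2527, 0.071, 0.158, 18.7)
roll_1 0.6 [138.6, 200.2, 19.8, 6.1] (0.5424, 0.4185, 0.062, 0.022, 86.9)
roll_1 0.55 [187.8, 221.1, 7.2, 12.9] (0.4436, 0.2637, 0.046, 0.021, 16.9)
roll_1 0.47 [194.2, 216.8, 10.5, 17.6] (0.4536, 0.2382, 0.052, 0.022, 16.5)
punch 0.8 [155.0, 153.5, 55.0, 6.8] (0.7088, 0.2916, 0.2, 0.023, 86.9)
discs 0.6 [336.7, 150.2, 21.7, 19.8] (0.6668, -0.3034, 0.078, 0.073, 86.9)
flap_disc 0.73 [305.5, 232.0, 25.5, 25.6] (0.3591, -0.1804, 0.091, 0.094, 40.8)
scene cam at [0.13629269 0.89315705 0.90498525]
bin 0.95 [183.7, 145.0, 61.3, 77.7] (0.6885, 0.0882, 0.162, 0.363, 31.8)
pan 0.44 [240.0, 285.0, 1.2, 9.9] (0.4396, 0.3491, 0.007, 0.042, 28.1)
roll_1 0.77 [188.9, 256.4, 19.9, 18
[... 265 characters left out ...]
)
{'clock': 1.0, 'joints': array([-1.22357977,  0.43452444,  0.02500019,  1.5732434 , -0.01158322,
        1.1339917 , -0.07509403]), 'dq': array([-1.24936181e-03,  3.35764264e-05,  1.45524724e-03,  6.37006578e-04,
       -2.09958165e-03, -8.90812344e-05,  1.26322343e-03]), 'joint_efforts': array([-2.09748461e-03, -6.67677212e+01,  9.82723050e-01, -3.14811659e+01,
       -6.09720103e-02,  3.30355042e-02,  1.07999438e-05]), 'position': array([0.27177733, 0.56280749, 0.24570984]), 'ee_rot': array([ 7.00733863e-01,  3.06242092e+00, -4.02946041e-05]), 'force': array([-0.05955793,  0.26909485,  0.02931746]), 'ft_torque': array([-0.05546367, -0.04392439, -0.032193  ]), 'width': 0.9994411320776525}
```

View pics/top0.png

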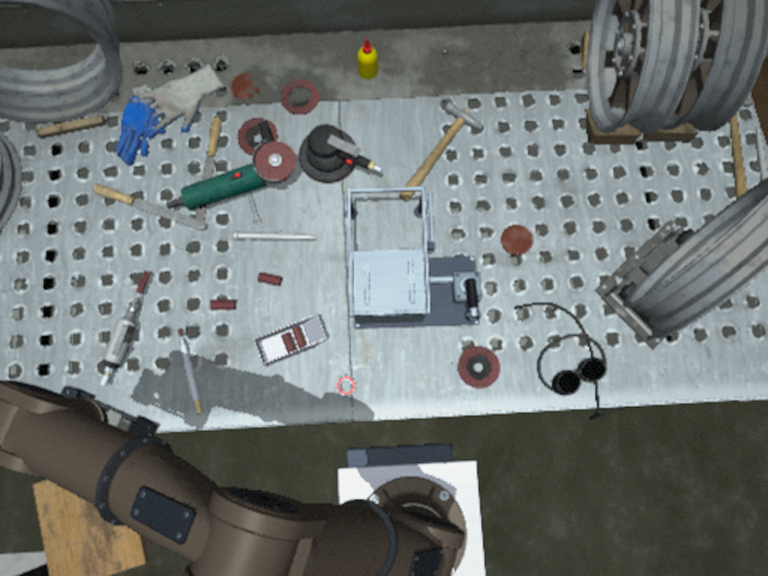

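View pics/scene0.png

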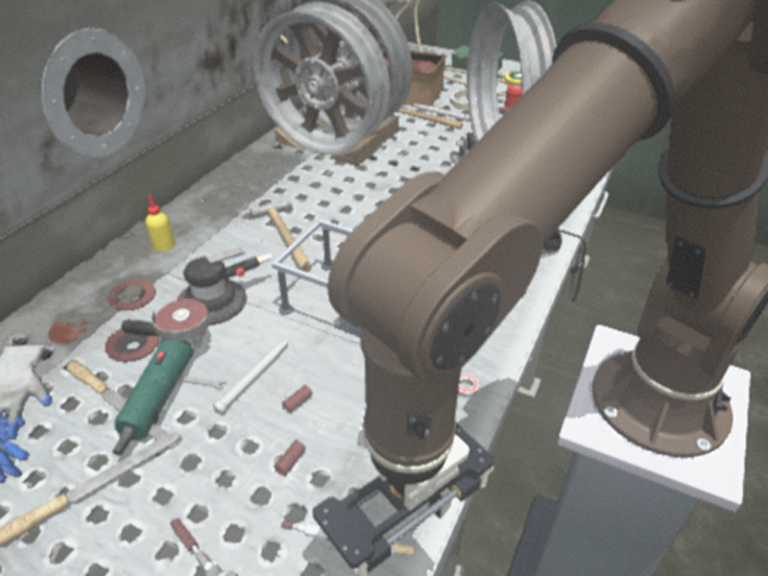

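The top view shows the bin at about (388,255), crank with black handle at (470,295), pan at (292,340) holding two rolls, and loose rolls at (269,279) and (223,305). There is also a red-handled tool at (145,280), which is just decor. The scene view confirms the two loose rolls, and the arm hides the rest. Next I'll measure the bin precisely.

Run:
```python
from h import *
c=cam('top'); save(c,'bin.png',(215,110,335,230),5)
ax=px(c,[[.5,0,.1],[.6,0,.1],[.5,.1,.1]]);print(ax)
s=cam('scene')
for n,cc in(('top',c),('scene',s)):
    for d in outline_of(n,'roll_5'): print(n,round(d['p'],2),d['rect'],rect(cc,d['mask'],.012))
```

```text
[[265.80121951 203.87615204]
 [264.04988706 175.33834302]
 [236.35731145 205.46558873]]
top 0.65 [194.6, 217.6, 12.2, 16.0] (0.4535, 0.2369, 0.051, 0.022, 16.7)
top 0.62 [187.0, 221.8, 8.6, 12.7] (0.4432, 0.2629, 0.049, 0.028, 14.3)
top 0.44 [141.8, 199.4, 13.6, 5.5] (0.5424, 0.4186, 0.062, 0.022, 86.9)
scene 0.71 [182.1, 293.1, 18.7, 20.7] (0.544, 0.4155, 0.065, 0.027, 86.4)
scene 0.46 [190.7, 255.3, 19.4, 19.0] (0.5989, 0.3055, 0.064, 0.03, 73.8)
```

View pics/bin.png

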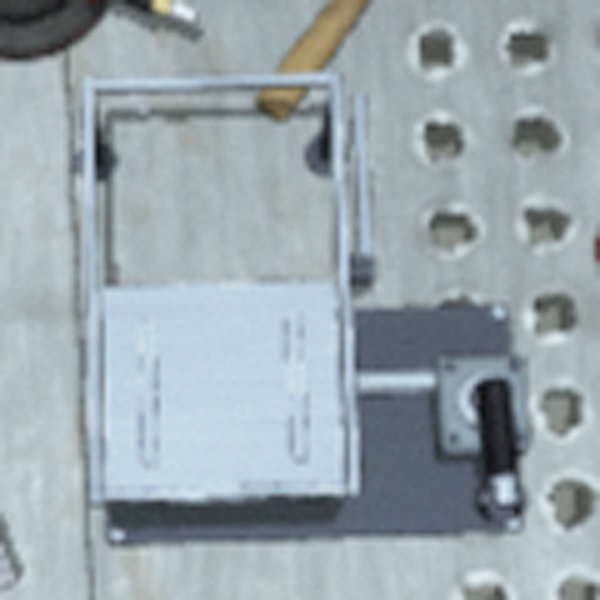

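Run:
```python
from h import *
c=cam('top')
f=lambda x,y,z:w(c,(215+(x+.5)/5-.5,110+(y+.5)/5-.5),z)
P={k:f(*v) for k,v in dict(LB=(95,500,.126),LT=(89,84,.126),RB=(352,493,.126),RT=(336,82,.126),pivot=(502,500,.105),tip=(490,383,.117),cf=(228,497,.131),cb=(224,286,.125)).items()}
for k,v in P.items(): print(k,v.round(4))
L=P['LT']-P['LB'];R=P['RT']-P['RB']
for v in(L,R): print(np.degrees(np.arctan2(v[1],v[0])),np.hypot(*v[:2]))
for a,b in(('LB','RB'),('LT','RT')):
    v=P[a]-P[b]; print(a,np.degrees(np.arctan2(-v[0],v[1])),np.hypot(*v[:2]),(P[a]+P[b])/2)
# dark edges of handle via mask
for n in('crank','handle'):
    for d in outline_of('top',n): print(n,d['p'],d['rect'],rect(c,d['mask'],.115))
```

```text
LB [0.4818 0.1089 0.126 ]
LT [0.7741 0.1001 0.126 ]
RB [ 0.4772 -0.0619  0.126 ]
RT [ 0.7662 -0.071   0.126 ]
pivot [ 0.4704 -0.1643  0.105 ]
tip [ 0.5489 -0.1612  0.117 ]
cf [0.4781 0.0207 0.131 ]
cb [0.6244 0.0149 0.125 ]
-1.7232888295357063 0.29238130754283426
-1.8048997290992443 0.28916992906533645
LB -1.5585835904536123 0.17086965478170624 [0.47950313 0.0235111  0.126     ]
LT -2.6332507946476196 0.1713024397652471 [0.77014089 0.01456089 0.126     ]
crank 0.65 [308.5, 187.8, 10.5, 29.0] (0.5036, -0.1628, 0.094, 0.029, 0.6)
```

Bin origin is about (0.550, 0.021), yaw about −1.8° (rail spacing 171 mm against 172 expected). The hub is about (0.544, −0.164) and the pivot about (0.470, −0.163), 74 mm from the hub as it should be. The arm can go to the handle.

Emit:
{"method": "move_arm", "body": {"series": [[1.6,-4.5,0.5,0,0,3],[1.6,-4.5,0.5,0,0,3],[1.6,-4.5,0.5,0,0,3],[1.6,-4.5,0.5,0,0,3],[1.6,-4.5,0.5,0,0,3],[1.6,-4.5,0.5,0,0,3],[1.6,-4.5,0.5,0,0,3],[1.6,-4.5,0.5,0,0,3]], "grip": 1}}

```text
clock: 2.15
position: [0.4001, 0.2009, 0.2862]
ee_rot: [0.045, 3.141, 0.001]
force: [1.1, 0.2, 0.3]
width: 1.002
```

Emit:
{"method": "move_arm", "body": {"series": [[1.6,-4.5,0,0,0,0],[1.6,-4.5,0,0,0,0],[1.6,-4.5,0,0,0,0],[1.6,-4.5,0,0,0,0],[1.6,-4.5,0,0,0,0],[1.6,-4.5,0,0,0,0],[1.6,-4.5,0,0,0,0],[1.6,-4.5,0,0,0,0]]}}

```text
clock: 2.95
position: [0.5282, -0.159, 0.286]
ee_rot: [0.048, 3.14, 0.0]
force: [-0.3, 0.1, -0.2]
width: 1.0
```

```bash
cat >> h.py <<'E'
def st():
    o=monitor.observe(); R=cv2.Rodrigues(np.array(o['ee_rot'],float))[0]
    print('t',round(o['clock'],1),'p',np.round(o['position'],4),'q',np.round(o['joints'],2),'ax z',np.round(R[:,2],3),'y',np.round(R[:,1],3),'F',np.round(o['force'],1),'w',round(o['width'],3)); return o,R
E
python3 - <<'E'
from h import *
st(); c=cam('scene'); save(c,'s1.png',(150,130,400,330),3)
hub=np.array([.5442,-.1639,.105])
print(px(c,[hub,[.470,-.163,.105],[.53,-.162,.105],[.55,.021,.12]]))
for t in('handle','pan','roll_1'):
    for d in outline_of('scene',t): print(t,round(d['p'],2),d['rect'],rect(c,d['mask'],.012))
E
```

```text
t 3.0 p [ 0.5282 -0.159   0.286 ] q [-0.14  0.29  0.43  1.72 -0.13  1.16  1.87] ax z [ 0.001  0.    -1.   ] y [0.031 1.    0.   ] F [-0.3  0.1 -0.2] w 1.0
[[285.59410158 154.6083354 ]
 [306.3225315  160.7477707 ]
 [289.30038276 156.03687855]
 [259.77148016 181.85033244]]
handle 0.61 [281.3, 151.0, 29.6, 21.5] (0.5458, -0.2742, 0.114, 0.093, 5.8)
handle 0.47 [283.1, 150.6, 24.6, 14.9] (0.5606, -0.2921, 0.048, 0.081, 84.3)
pan 0.57 [239.4, 242.2, 30.2, 57.5] (0.4534, 0.2411, 0.069, 0.203, 19.5)
roll_1 0.64 [247.9, 268.8, 17.2, 8.8] (0.443, 0.2606, 0.045, 0.031, 17.7)
roll_1 0.57 [185.3, 293.4, 17.9, 25.4] (0.5428, 0.4174, 0.072, 0.03, 88.2)
roll_1 0.52 [190.3, 256.6, 18.9, 13.9] (0.6003, 0.3054, 0.064, 0.03, 73.8)
roll_1 0.44 [238.6, 239.0, 32.7, 61.6] (0.4541, 0.2401, 0.069, 0.2, 19.3)
roll_1 0.43 [246.9, 265.5, 19.0, 5.4] (0.4548, 0.2337, 0.048, 0.024, 17.5)
roll_1 0.28 [284.2, 148.7, 19.2, 10.4] (0.5637, -0.2912, 0.046, 0.087, 85.9)
```

View s1.

View pics/s1.png

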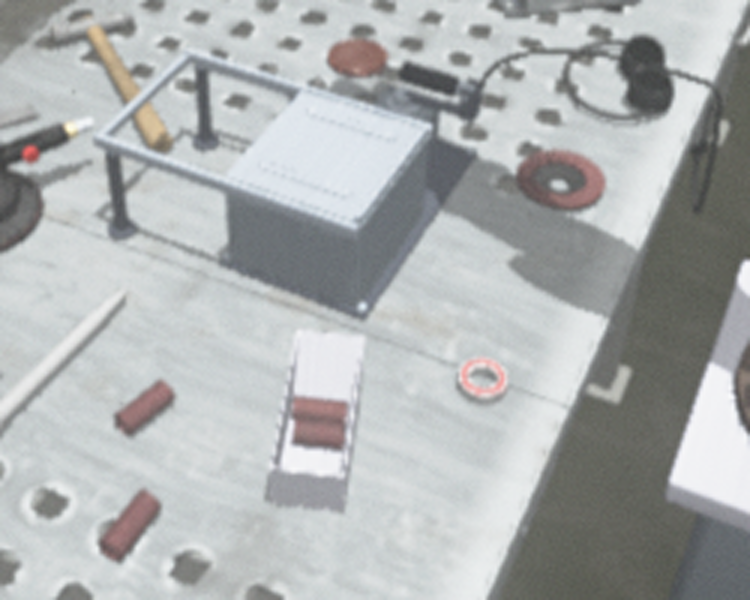

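The scene crop shows the folded handle at (430,78), pan with two rolls at (320,420), and two loose rolls at (145,408) and (130,525). The handle matches its predicted position, so I'll lower the fingers around it, grip it and swing it up in an arc.

Emit:
{"method": "move_arm", "body": {"series": [[0.2,-0.4,-4,0,0,0],[0,0,-4,0,0,0],[0,0,-4,0,0,0],[0,0,-4,0,0,0],[0,0,-1.8,0,0,0],[0,0,0,0,0,0]]}}

```text
clock: 3.75
position: [0.5279, -0.1587, 0.1053]
ee_rot: [-0.045, -3.136, -0.003]
force: [-0.7, -0.3, 0.0]
width: 1.001
```

Emit:
{"method": "move_arm", "body": {"series": [[0,0,0,0,0,0],[0,0,0,0,0,0],[0,0,0,0,0,0],[0,0,0,0,0,0],[0,0,0,0,0,0],[0,0,0,0,0,0],[0,0,0,0,0,0],[0,0,0,0,0,0]], "grip": 0, "force": 15}}

```text
clock: 4.55
position: [0.5297, -0.1612, 0.1077]
ee_rot: [-0.049, -3.141, 0.0]
force: [0.8, -3.5, 0.6]
width: 0.355
```

Emit:
{"method": "move_arm", "body": {"series": [[0,0,0,0,0,0],[0,0,0,0,0,0],[0,0,0,0,0,0],[0,0,0,0,0,0],[0,0,0,0,0,0]]}}

```text
clock: 5.05
position: [0.5293, -0.1637, 0.1078]
ee_rot: [0.052, 3.141, -0.004]
force: [-0.6, -7.7, -0.6]
width: 0.257
```

Emit:
{"method": "move_arm", "body": {"series": [[-0.12,-0.3,1.1,0,0,0],[-0.34,0,1.1,0,0,0],[-0.55,0,1.0,0,0,0],[-0.75,0,0.9,0,0,0],[-0.91,0,0.75,0,0,0],[-1.04,0,0.55,0,0,0],[-1.13,0,0.3,0,0,0],[-1.17,0,0.1,0,0,0]]}}

```text
clock: 5.85
position: [0.4705, -0.1636, 0.167]
ee_rot: [0.047, 3.137, 0.001]
force: [4.6, 2.5, 0.0]
width: 0.258
```

Run:
```python
from h import *
st(); c=cam('scene'); save(c,'s2.png',(200,60,400,210),4)
```

```text
t 5.8 p [ 0.4705 -0.1636  0.167 ] q [-0.09  0.33  0.41  2.   -0.17  0.84  1.95] ax z [ 0.004  0.    -1.   ] y [0.03 1.   0.  ] F [4.6 2.5 0. ] w 0.258
```

View pics/s2.png

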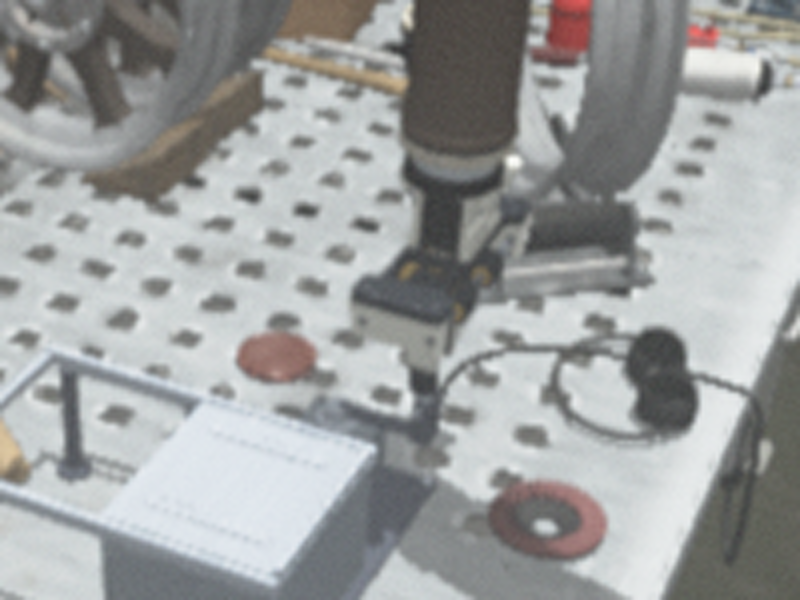

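Handle stands upright in the gripper at (425,390). Winding counter-clockwise now.

Emit:
{"method": "move_arm", "body": {"series": [[0,0,0,0,0,0],[0.57,-2.87,0,0,0,0],[1.63,-2.43,0,0,0,0],[2.43,-1.63,0,0,0,0],[2.87,-0.57,0,0,0,0],[0,0,0,0,0,0]]}}

```text
clock: 6.5
position: [0.5477, -0.2397, 0.166]
ee_rot: [0.047, 3.139, -0.001]
force: [2.1, -0.1, 3.0]
width: 0.259
```

Emit:
{"method": "move_arm", "body": {"series": [[2.87,0.57,0,0,0,0],[2.43,1.63,0,0,0,0],[1.63,2.43,0,0,0,0],[0.57,2.87,0,0,0,0],[-0.57,2.87,0,0,0,0],[-1.63,2.43,0,0,0,0],[-2.43,1.63,0,0,0,0],[-2.87,0.57,0,0,0,0]]}}

```text
clock: 7.3
position: [0.544, -0.089, 0.1659]
ee_rot: [0.046, 3.14, -0.003]
force: [3.2, -5.9, 0.4]
width: 0.258
```

Emit:
{"method": "move_arm", "body": {"series": [[-2.87,-0.57,0,0,0,0],[-2.43,-1.63,0,0,0,0],[-1.63,-2.43,0,0,0,0],[-0.57,-2.87,0,0,0,0],[0.57,-2.87,0,0,0,0],[1.63,-2.43,0,0,0,0],[2.43,-1.63,0,0,0,0],[2.87,-0.57,0,0,0,0]]}}

```text
clock: 8.1
position: [0.5425, -0.2407, 0.1657]
ee_rot: [-0.054, -3.138, -0.002]
force: [-3.9, 8.0, 7.2]
width: 0.255
```

Run:
```python
from h import *
st(); c=cam('top')
for d in outline_of('top','cover'): print(d['p'],d['rect'],rect(c,d['mask'],.125))
```

```text
t 8.1 p [ 0.5425 -0.2407  0.1657] q [ 0.02  0.48  0.43  1.77 -0.24  0.94  2.1 ] ax z [-0.003  0.001 -1.   ] y [0.034 0.999 0.001] F [-3.9  8.   7.2] w 0.255
0.9 [233.7, 144.2, 46.6, 43.8] (0.6282, 0.0178, 0.16, 0.148, 86.9)
0.73 [196.6, 217.3, 8.8, 15.1] (0.4372, 0.223, 0.04, 0.015, 19.8)
```

Emit:
{"method": "move_arm", "body": {"series": [[2.87,0.57,0,0,0,0],[2.43,1.63,0,0,0,0],[1.63,2.43,0,0,0,0],[0.57,2.87,0,0,0,0],[-0.57,2.87,0,0,0,0],[-1.63,2.43,0,0,0,0],[-2.43,1.63,0,0,0,0],[-2.87,0.57,0,0,0,0]]}}

```text
clock: 9.0
position: [0.5435, -0.0889, 0.1658]
ee_rot: [0.046, 3.14, -0.003]
force: [3.1, -6.5, -1.4]
width: 0.259
```

Emit:
{"method": "move_arm", "body": {"series": [[-2.87,-0.57,0,0,0,0],[-2.43,-1.63,0,0,0,0],[-1.63,-2.43,0,0,0,0],[-0.57,-2.5,0,0,0,0],[0,0,0,0,0,0],[0,0,0,0,0,0],[0,0,0,0,0,0]]}}

```text
clock: 9.7
position: [0.4683, -0.1602, 0.1656]
ee_rot: [-0.049, -3.139, 0.0]
force: [-4.0, -2.6, 3.8]
width: 0.258
```

Run:
```python
from h import *
st(); c=cam('top')
for d in outline_of('top','cover')[:1]: print(d['p'],d['rect'],rect(c,d['mask'],.125))
```

```text
t 9.7 p [ 0.4683 -0.1602  0.1656] q [-0.14  0.33  0.46  2.01 -0.19  0.84  1.97] ax z [-0.002 -0.    -1.   ] y [ 0.031  1.    -0.   ] F [-4.  -2.6  3.8] w 0.258
0.94 [231.7, 132.6, 49.8, 43.2] (0.6743, 0.0187, 0.16, 0.143, 86.9)
```

Cover is fully open: it moved about 124 mm. I'll release the handle and lift clear. Then I'll fit a rough kinematic model, because tipping the pan needs joint-range planning.

Emit:
{"method": "move_arm", "body": {"series": [[0,0,0,0,0,0],[0,0,0,0,0,0],[0,0,0,0,0,0],[0,0,0,0,0,0],[0,0,4,0,0,0],[0,0,4,0,0,0],[0,0,4,0,0,0],[0,0,2,0,0,0]], "grip": 1}}

```text
clock: 10.6
position: [0.4707, -0.1609, 0.3091]
ee_rot: [0.049, 3.137, -0.001]
force: [0.1, -0.3, -0.3]
width: 0.904
```

```bash
cat > kin.py <<'E'
import numpy as np
from scipy.spatial.transform import Rotation as Ro
from scipy.optimize import least_squares
def fk(q,L=None):
    L=PAR if L is None else L   # h,upper,forearm,tool, elbow offs, shoulder offs
    R=Ro.identity(); p=np.array([0,0,L[0]])
    R=Ro.from_rotvec([0,0,-q[0]])*Ro.from_rotvec([0,q[1],0])*Ro.from_rotvec([0,0,-q[2]])
    p=p+R.apply([L[4],0,L[1]]); R=R*Ro.from_rotvec([0,q[3],0])
    R=R*Ro.from_rotvec([0,0,-q[4]]); p=p+R.apply([L[5],0,L[2]])
    R=R*Ro.from_rotvec([0,q[5],0])*Ro.from_rotvec([0,0,-q[6]]); p=p+R.apply([0,0,L[3]])
    return p,R
D=[([-1.22357977,.43452444,.02500019,1.5732434,-.01158322,1.1339917,-.07509403],[.27177733,.56280749,.24570984],[.70073,3.06242,0]),
([-.14,.29,.43,1.72,-.13,1.16,1.87],[.5282,-.159,.286],[.048,3.14,0]),
([-.09,.33,.41,2.,-.17,.84,1.95],[.4705,-.1636,.167],[.047,3.137,.001]),
([.02,.48,.43,1.77,-.24,.94,2.1],[.5425,-.2407,.1657],[-.054,-3.138,-.002])]
LO=np.array([-2.62,-.44,-1.27,.08,-1.32,.12,-2.74]);HI=np.array([2.62,2.09,1.32,2.57,4.46,2,2.74])
f=lambda L:np.concatenate([fk(q,L)[0]-p for q,p,_ in D])
r=least_squares(lambda L:np.r_[f(L),.02*L[4:]],[.3,.4,.4,.25,0,0]); PAR=r.x
if __name__=='__main__':
    print(PAR.round(3),(f(PAR)*1e3).round(1)); print(fk(D[0][0])[1].as_matrix().round(2)); print(Ro.from_rotvec(D[0][2]).as_matrix().round(2))
    print(fk(D[3][0])[1].as_matrix().round(2)); print(Ro.from_rotvec(D[3][2]).as_matrix().round(2))
E
python3 kin.py; python3 -c "
from h import *
st()
c=cam('top')
for d in outline_of('top','pan')[:2]: print(d['p'],d['rect'],rect(c,d['mask'],.052))
save(c,'pan.png',(130,160,240,260),5)
c=cam('scene')
"
```

```text
[8.883 0.35  0.506 8.636 0.05  0.088] [-50.8   9.3   3.5  20.4  18.4   0.1   7.9  -9.5  -5.8 -10.5  12.9   2.2]
[[-0.43 -0.9   0.  ]
 [-0.9   0.43 -0.  ]
 [ 0.   -0.   -1.  ]]
[[-0.9   0.43  0.  ]
 [ 0.43  0.9  -0.  ]
 [-0.    0.   -1.  ]]
[[-0.02 -1.    0.  ]
 [-1.    0.02 -0.  ]
 [ 0.   -0.   -1.  ]]
[[-1.    0.03 -0.  ]
 [ 0.03  1.    0.  ]
 [ 0.    0.   -1.  ]]
t 10.6 p [ 0.4707 -0.1609  0.3091] q [-0.2   0.17  0.5   1.81 -0.09  1.18  1.87] ax z [ 0.004 -0.001 -1.   ] y [ 0.031  1.    -0.   ] F [ 0.1 -0.3 -0.3] w 0.904
0.71 [170.7, 210.6, 44.0, 32.5] (0.4428, 0.2538, 0.072, 0.158, 18.9)
```

View pics/pan.png

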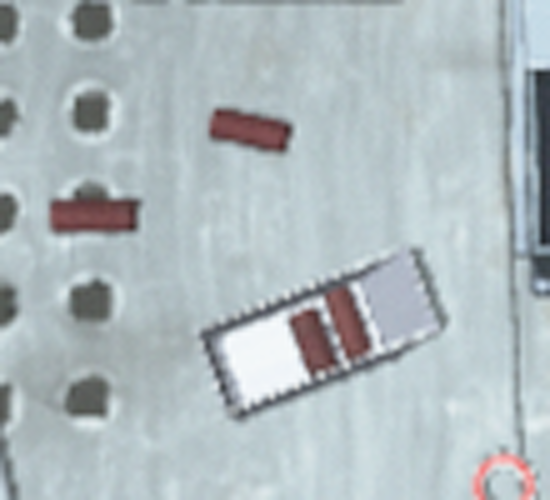

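```bash
cat > kin.py <<'E'
import numpy as np
from scipy.spatial.transform import Rotation as Ro
from scipy.optimize import least_squares
Z=lambda a:Ro.from_rotvec([0,0,-a]); Y=lambda a:Ro.from_rotvec([0,a,0])
def fk(q,L=None):
    L=PAR if L is None else L   # h,upper,forearm,tool, offsets a1,e1,e2,w
    R=Z(q[0]); p=np.array([0,0,L[0]])+R.apply([L[4],0,0]); R=R*Y(q[1])*Z(q[2])
    p=p+R.apply([L[5],0,L[1]]); R=R*Y(q[3])
    p=p+R.apply([L[6],0,0]); R=R*Z(q[4]); p=p+R.apply([0,0,L[2]])
    R=R*Y(q[5]); p=p+R.apply([L[7],0,0]); R=R*Z(q[6]); p=p+R.apply([0,0,L[3]])
    return p,R*Ro.from_rotvec([0,0,np.pi/2])
D=[([-1.22357977,.43452444,.02500019,1.5732434,-.01158322,1.1339917,-.07509403],[.27177733,.56280749,.24570984]),
([-.14,.29,.43,1.72,-.13,1.16,1.87],[.5282,-.159,.286]),
([-.09,.33,.41,2.,-.17,.84,1.95],[.4705,-.1636,.167]),
([.02,.48,.43,1.77,-.24,.94,2.1],[.5425,-.2407,.1657]),
([-.14,.33,.46,2.01,-.19,.84,1.97],[.4683,-.1602,.1656]),
([-.2,.17,.5,1.81,-.09,1.18,1.87],[.4707,-.1609,.3091])]
LO=np.array([-2.62,-.44,-1.27,.08,-1.32,.12,-2.74]);HI=np.array([2.62,2.09,1.32,2.57,4.46,2,2.74])
PR=np.array([.36,.42,.4,.33,0,0,0,0])
f=lambda L:np.concatenate([fk(q,L)[0]-p for q,p in D])
r=least_squares(lambda L:np.r_[f(L),.01*(L-PR)],PR); PAR=r.x
if __name__=='__main__':
    print(PAR.round(3)); print((f(PAR)*1e3).round(1).reshape(-1,3))
E
python3 kin.py
```

```text
[ 0.223  0.545  0.421  0.288 -0.098  0.015 -0.    -0.098]
[[-46.6  19.5  -0.9]
 [  1.    7.3  -1. ]
 [ -0.3  -2.1  -0.2]
 [ -1.9   1.4  -0.5]
 [ -1.5  -5.9   0.7]
 [  0.6  -1.5   1.9]]
```

```bash
python3 - <<'E'
s=open('kin.py').read()
s=s.replace("R.apply([L[5],0,L[1]])","R.apply([L[5],L[8],L[1]])").replace("R=R*Z(q[4]); p=p+R.apply([0,0,L[2]])","R=R*Z(q[4]); p=p+R.apply([0,L[9],L[2]])").replace("R.apply([L[7],0,0]); R","R.apply([L[7],L[10],0]); R").replace(".33,0,0,0,0]",".33,0,0,0,0,0,0,0]")
open('kin.py','w').write(s)
E
python3 kin.py
cat > plan.py <<'E'
from kin import *
import sys
def ik(p,R,q0,wq=.02):
    def g(q):
        a,b=fk(q); return np.r_[(a-p)*5,(b.inv()*R).as_rotvec(),wq*(q-q0)]
    return least_squares(g,np.clip(q0,LO+.01,HI-.01),bounds=(LO,HI))
def down(yaw_y): # tool down, tool y at given angle (deg)
    y=np.array([np.cos(np.radians(yaw_y)),np.sin(np.radians(yaw_y)),0]); z=np.array([0,0,-1.]); return Ro.from_matrix(np.c_[np.cross(y,z),y,z])
q0=np.array([-.2,.17,.5,1.81,-.09,1.18,1.87])
pan=np.array([.437,.269]); h0=-71.2
for flip in(0,180):
  for head in range(-180,181,20):
    for tipz in(.25,.29):
        # pick
        q=q0.copy(); yaw0=h0+90+flip
        q=ik(np.r_[pan,.2],down(yaw0),np.array([-.45,.2,.1,1.8,0,1.15,np.radians(yaw0-31 if yaw0<120 else yaw0-31-360 if yaw0>211 else yaw0-31)]),.02).x
        e0=np.abs(ik(np.r_[pan,.2],down(yaw0),q).fun[:6]).max()
        turn=(head-h0+180)%360-180
        for tn in(turn,turn-360*np.sign(turn)):
          qq=q.copy();bad=e0
          hd=np.radians(head); H=np.array([np.cos(hd),np.sin(hd),0])
          lip=np.array([.545,.021])-.01*H[:2]
          end=np.r_[lip-.019*H[:2],tipz]
          N=12
          for k in range(1,N+1):
            r=ik(np.r_[pan,.3]+(end-np.r_[pan,.3])*k/N,down(yaw0+tn*k/N),qq,.01); qq=r.x; bad=max(bad,np.abs(r.fun[:6]).max())
          ax=np.cross(H,[0,0,-1.])
          for k in range(1,N+1):
            r=ik(end,Ro.from_rotvec(ax*np.radians(92)*k/N)*down(yaw0+tn),qq,.01); qq=r.x; bad=max(bad,np.abs(r.fun[:6]).max())
          if bad<.15: print(flip,head,tipz,round(tn),'bad',round(bad,3),qq.round(2))
E
timeout 500 python3 plan.py
```

```text
[ 0.275  0.514  0.424  0.326  0.011  0.019 -0.016  0.007 -0.041 -0.006
 -0.006]
[[ 0.8  4.6 -2.9]
 [-1.6  3.   0.7]
 [ 1.4 -4.1 -1.9]
 [-4.1  3.4  2.8]
 [ 0.3 -1.6 -0.3]
 [-0.5  0.6  1.5]]
0 -120 0.25 -49 bad 0.0 [ 1.26  1.05 -1.1   2.19 -1.32  0.75  1.2 ]
0 -120 0.29 -49 bad 0.001 [ 1.3   0.99 -1.18  2.19 -1.32  0.74  1.11]
0 -100 0.25 -29 bad 0.0 [ 0.54  0.8  -0.16  1.94 -1.31  1.61  1.14]
0 -100 0.29 -29 bad 0.0 [ 0.54  0.72 -0.16  1.94 -1.32  1.62  1.07]
0 -80 0.25 -9 bad 0.0 [ 0.48  0.89 -0.18  1.68 -1.07  1.78  0.99]
0 -80 0.29 -9 bad 0.0 [ 0.44  0.82 -0.13  1.68 -1.11  1.84  0.96]
0 -60 0.25 11 bad 0.0 [ 0.37  0.98 -0.19  1.44 -0.88  2.    0.91]
0 -60 0.29 11 bad 0.0 [ 0.42  0.93 -0.27  1.44 -0.88  2.    0.83]
0 -40 0.25 31 bad 0.0 [ 0.65  1.28 -1.08  1.24 -0.34  2.    0.36]
0 -40 0.29 31 bad 0.0 [ 0.68  1.26 -1.18  1.24 -0.35  2.    0.26]
0 40 0.25 111 bad 0.05 [-0.81  1.43  1.13  1.26  0.13  2.    2.74]
0 40 0.29 111 bad 0.068 [-0.81  1.36  1.12  1.28  0.2   2.    2.74]
0 60 0.25 131 bad 0.0 [-0.66  1.06  0.39  1.43  0.62  2.    2.24]
0 60 0.29 131 bad 0.0 [-0.71  1.03  0.48
[... 858 characters left out ...]
180 80 0.25 -209 bad 0.0 [-1.    1.11  0.74  1.66  0.62  1.56 -0.77]
180 80 0.29 -209 bad 0.0 [-0.96  1.01  0.67  1.66  0.71  1.64 -0.79]
180 100 0.25 -189 bad 0.0 [-1.18  1.07  0.8   1.92  0.81  1.24 -0.91]
180 100 0.29 -189 bad 0.0 [-1.11  0.92  0.69  1.92  0.93  1.38 -0.94]
180 120 0.25 -169 bad 0.0 [-1.3   1.03  0.83  2.19  1.17  0.99 -1.24]
180 120 0.29 -169 bad 0.0 [-1.16  0.8   0.61  2.19  1.29  1.25 -1.23]
180 140 0.25 -149 bad 0.0 [-1.15  0.85  0.58  2.45  1.74  1.2  -1.7 ]
180 140 0.29 -149 bad 0.0 [-1.    0.66  0.39  2.45  1.75  1.36 -1.54]
180 160 0.25 -129 bad 0.08 [-1.43  1.5   1.24  2.57  2.57  0.77 -2.74]
180 160 0.29 -129 bad 0.085 [-1.45  1.36  1.32  2.57  2.64  0.75 -2.64]
```

Orientation/IK check: tipping with pan heading about −80° is reachable with only a −9° yaw from how the pan lies. The crop confirms the pan (front at right) with two rolls inside and two loose rolls at (250,130) and (95,215). Going to the pan.

Emit:
{"method": "move_arm", "body": {"series": [[-0.42,4.4,-0.3,0,0,-8.5],[-0.42,4.4,-0.3,0,0,-8.5],[-0.42,4.4,-0.3,0,0,-8.5],[-0.42,4.4,-0.3,0,0,-8.5],[-0.42,4.4,-0.3,0,0,-8.5],[-0.42,4.4,-0.3,0,0,-8.5],[-0.42,4.4,-0.3,0,0,-8.5],[-0.42,4.4,-0.3,0,0,-8.5]], "grip": 1}}

```text
clock: 11.55
position: [0.4406, 0.1518, 0.2831]
ee_rot: [-1.62, -2.69, 0.003]
force: [0.4, -0.3, 0.0]
width: 1.002
```

Emit:
{"method": "move_arm", "body": {"series": [[0,4,0,0,0,-1.3],[0,3.9,0,0,0,0],[0,0,0,0,0,0]]}}

```text
clock: 11.85
position: [0.4399, 0.2352, 0.2826]
ee_rot: [-1.632, -2.682, 0.002]
force: [-0.8, 0.2, -0.7]
width: 1.003
```

```bash
python3 -c "
from h import *
st()
for n in('top','scene'):
  c=cam(n)
  for d in outline_of(n,'pan')[:2]: print(d['p'],d['rect'],rect(c,d['mask'],.052))
"
```

```text
t 11.8 p [0.4399 0.2352 0.2826] q [-0.84  0.19  0.29  1.84 -0.06  1.12 -0.05] ax z [-0.003  0.    -1.   ] y [ 0.888  0.459 -0.002] F [-0.8  0.2 -0.7] w 1.003
0.5 [207.0, 210.9, 9.4, 17.3] (0.4653, 0.1924, 0.065, 0.029, 20.3)
0.55 [240.1, 241.6, 28.1, 57.9] (0.4399, 0.2701, 0.068, 0.195, 20.0)
0.24 [183.6, 135.9, 128.1, 99.1] (0.6435, -0.102, 0.393, 0.516, 2.2)
```

Emit:
{"method": "move_arm", "body": {"series": [[-0.25,3.4,0,0,0,-8.4],[0,0,-4.5,0,0,0],[0,0,-4.5,0,0,0],[0,0,-4.5,0,0,0],[0,0,-4.5,0,0,0],[0,0,-4,0,0,0],[0,0,0,0,0,0]]}}

```text
clock: 12.75
position: [0.4367, 0.26, 0.0606]
ee_rot: [-1.837, -2.546, 0.013]
force: [-0.2, -1.5, 0.2]
width: 1.0
```

```bash
python3 -c "
from h import *
st()
"
```

```text
t 12.8 p [0.4367 0.26   0.0606] q [-0.81  0.5   0.23  2.05 -0.19  0.62 -0.14] ax z [-0.007 -0.006 -1.   ] y [ 0.949  0.315 -0.008] F [-0.2 -1.5  0.2] w 1.0
```

Emit:
{"method": "move_arm", "body": {"series": [[0,1.0,0,0,0,0],[0,0,-2.5,0,0,0],[0,0,0,0,0,0]]}}

```text
clock: 13.05
position: [0.4396, 0.2744, 0.0403]
ee_rot: [1.835, 2.55, 0.002]
force: [-1.0, -1.4, -0.4]
width: 1.003
```

Emit:
{"method": "move_arm", "body": {"series": [[0,0,0,0,0,0],[0,0,0,0,0,0],[0,0,0,0,0,0],[0,0,0,0,0,0],[0,0,0,0,0,0],[0,0,0,0,0,0]], "grip": 0, "force": 35}}

```text
clock: 13.65
position: [0.4399, 0.2739, 0.0404]
ee_rot: [1.836, 2.549, 0.002]
force: [-1.7, -0.1, 8.4]
width: 0.696
```

Emit:
{"method": "move_arm", "body": {"series": [[0,0,1,0,0,0],[0,0,2,0,0,0],[0,0,3,0,0,0],[0,0,4,0,0,0],[0,0,4,0,0,0],[0,0,4,0,0,0],[0,0,4,0,0,0],[0,0,0,0,0,0]]}}

```text
clock: 14.45
position: [0.4413, 0.2746, 0.2652]
ee_rot: [1.835, 2.548, 0.013]
force: [0.6, -0.1, -3.4]
width: 0.694
```

```bash
python3 -c "
from h import *
st()
c=cam('scene'); save(c,'lift.png',(150,100,400,300),3)
"
```

```text
t 14.4 p [0.4413 0.2746 0.2652] q [-0.91  0.24  0.31  1.83 -0.08  1.08 -0.25] ax z [ 0.007  0.006 -1.   ] y [0.948 0.317 0.008] F [ 0.6 -0.1 -3.4] w 0.694
```

View pics/lift.png

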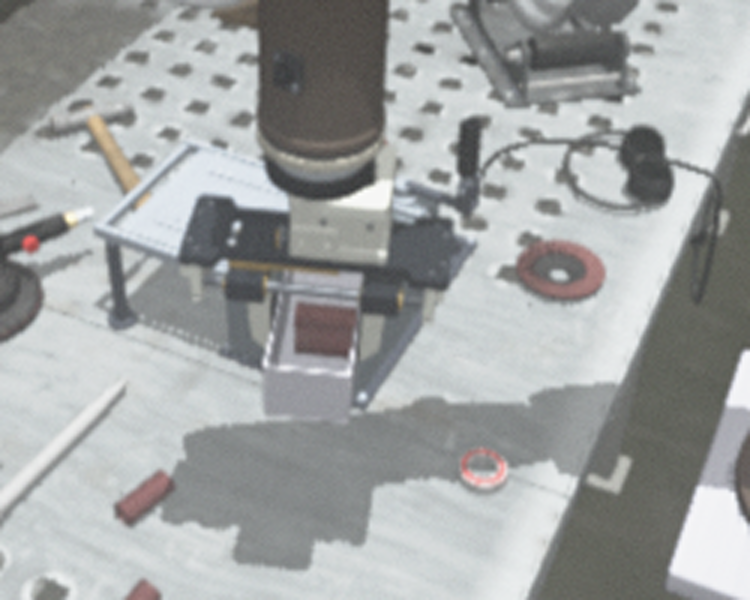

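Pan held level with both rolls in it, and the crank handle upright at (470,150). Carrying the pan over the bin.

Emit:
{"method": "move_arm", "body": {"series": [[1.35,-3.3,0,0,0,-1.2],[1.35,-3.3,0,0,0,-1.2],[1.35,-3.3,0,0,0,-1.2],[1.35,-3.3,0,0,0,-1.2],[1.35,-3.3,0,0,0,-1.2],[1.35,-3.3,0,0,0,-1.2],[1.35,-3.3,0,0,0,-1.2],[0,0,0,0,0,0]]}}

```text
clock: 15.3
position: [0.5339, 0.0365, 0.2585]
ee_rot: [2.026, 2.399, -0.005]
force: [-1.0, -0.1, -2.7]
width: 0.699
```

```bash
python3 -c "
from h import *
o,R=st()
h=-np.cross(R[:,1],[0,0,-1.]); print('cross',h)
"
```

```text
t 15.3 p [0.5339 0.0365 0.2585] q [-0.53  0.29  0.47  1.8  -0.14  1.09  0.15] ax z [-0.001 -0.003 -1.   ] y [ 0.986  0.167 -0.002] F [-1.  -0.1 -2.7] w 0.699
cross [ 0.16721572 -0.98591857 -0.        ]
```

Emit:
{"method": "move_arm", "body": {"series": [[0,0.1,0,5.92,1.0,0],[0,0.1,0,5.92,1.0,0],[0,0.1,0,5.92,1.0,0],[0,0.1,0,5.92,1.0,0],[0,0.1,0,5.92,1.0,0],[0,0.1,0,5.92,1.0,0],[0,0.1,0,5.92,1.0,0],[0,0.1,0,5.92,1.0,0]]}}

```text
clock: 16.1
position: [0.5333, 0.0505, 0.2587]
ee_rot: [-1.548, -1.845, -0.7]
force: [-0.3, 1.3, -2.5]
width: 0.694
```

```bash
python3 -c "
from h import *
o,R=st(); print(np.degrees(np.arccos(-R[2,2])))
"
```

```text
t 16.1 p [0.5333 0.0505 0.2587] q [ 0.04  0.53  0.31  1.74 -0.86  1.5   0.87] ax z [-0.125  0.736 -0.665] y [0.985 0.172 0.005] F [-0.3  1.3 -2.5] w 0.694
48.28201981200675
```

Emit:
{"method": "move_arm", "body": {"series": [[0,-0.1,0,5.92,1.0,0],[0,-0.1,0,5.92,1.0,0],[0,-0.1,0,5.92,1.0,0],[0,-0.1,0,5.92,1.0,0],[0,-0.1,0,5.92,1.0,0],[0,-0.1,0,5.92,1.0,0],[0,0,0,5.92,1.0,0],[0,0,0,3.0,0.5,0]]}}

```text
clock: 16.9
position: [0.5332, 0.0446, 0.2572]
ee_rot: [-1.045, -1.239, -1.113]
force: [0.2, -0.2, -1.6]
width: 0.695
```

Emit:
{"method": "move_arm", "body": {"series": [[0,0,0,0,0,0],[0,0,0,0,0,0],[0,0,0,0,0,0],[0,0,0,0,0,0],[0,0,0,0,0,0],[0,0,0,0,0,0]]}}

```text
clock: 17.5
position: [0.5338, 0.0447, 0.26]
ee_rot: [-1.044, -1.248, -1.114]
force: [-0.2, 0.1, -2.2]
width: 0.696
```

```bash
python3 -c "
from h import *
o,R=st(); print(np.degrees(np.arccos(-R[2,2])))
c=cam('scene'); save(c,'tip.png',(150,80,400,280),3)
"
```

```text
t 17.5 p [0.5338 0.0447 0.26  ] q [ 0.34  0.92  0.08  1.69 -1.13  1.94  1.14] ax z [-0.166  0.985  0.053] y [0.986 0.166 0.01 ] F [-0.2  0.1 -2.2] w 0.696
93.04896269333803
```

View pics/tip.png

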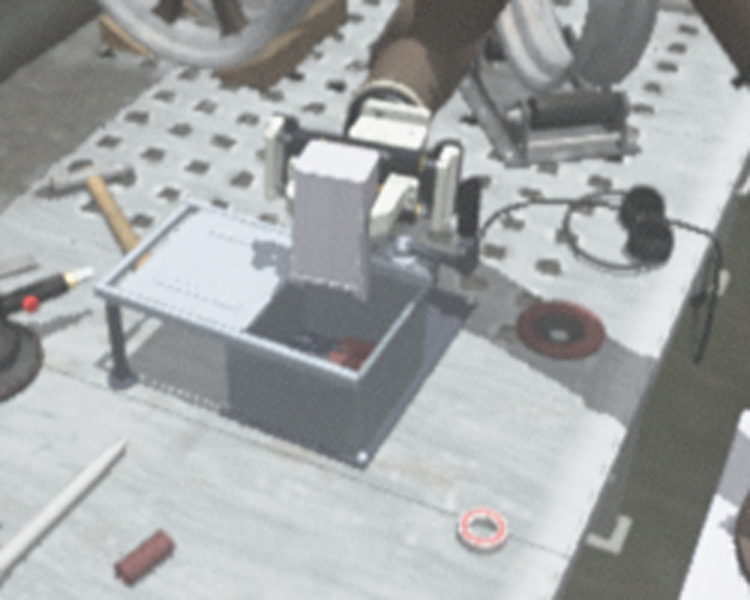

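Tipped to 93°; a roll lies in the bin at (350,352). Tilting back.

Emit:
{"method": "move_arm", "body": {"series": [[0,0,0,-5.92,-1.0,0],[0,0,0,-5.92,-1.0,0],[0,0,0,-5.92,-1.0,0],[0,0,0,-5.92,-1.0,0],[0,0,0,-5.92,-1.0,0],[0,0,0,-5.92,-1.0,0],[0,0,0,-5.92,-1.0,0],[0,0,0,-5.92,-1.0,0]]}}

```text
clock: 18.35
position: [0.5337, 0.0443, 0.2601]
ee_rot: [-1.584, -1.891, -0.662]
force: [-0.1, 0.6, -1.5]
width: 0.699
```

Emit:
{"method": "move_arm", "body": {"series": [[0,0,0,-5.92,-1.0,0],[0,0,0,-5.92,-1.0,0],[0,0,0,-5.92,-1.0,0],[0,0,0,-5.92,-1.0,0],[0,0,0,-5.92,-1.0,0],[0,0,0,-5.92,-1.0,0],[0,0,0,-5.92,-1.0,0],[0,0,0,-3.0,-0.5,0]]}}

```text
clock: 19.15
position: [0.5331, 0.0467, 0.26]
ee_rot: [2.012, 2.41, -0.002]
force: [-0.5, -0.6, -1.8]
width: 0.694
```

Emit:
{"method": "move_arm", "body": {"series": [[-1.35,3.2,0,0,0,1.2],[-1.35,3.2,0,0,0,1.2],[-1.35,3.2,0,0,0,1.2],[-1.35,3.2,0,0,0,1.2],[-1.35,3.2,0,0,0,1.2],[-1.35,3.2,0,0,0,1.2],[-1.35,3.2,0,0,0,1.2],[0,0,0,0,0,0]]}}

```text
clock: 19.95
position: [0.4358, 0.2737, 0.2593]
ee_rot: [-1.823, -2.555, -0.0]
force: [-0.3, 0.1, -1.8]
width: 0.693
```

```bash
python3 -c "
from h import *
o,R=st(); print('tilt rotvec',np.degrees(np.cross(R[:,2],[0,0,-1.])))
c=cam('top')
for d in outline_of('top','roll_1'): print(round(d['p'],2),d['rect'],rect(c,d['mask'],.012))
c=cam('scene'); save(c,'back.png',(100,100,350,300),3)
for d in outline_of('scene','roll_1'): print(round(d['p'],2),d['rect'],rect(c,d['mask'],.012))
"
```

```text
t 19.9 p [0.4358 0.2737 0.2593] q [-0.91  0.24  0.3   1.84 -0.09  1.08 -0.24] ax z [-0.003  0.002 -1.   ] y [ 0.946  0.325 -0.002] F [-0.3  0.1 -1.8] w 0.693
tilt rotvec [-0.11107254 -0.14735055 -0.        ]
0.64 [173.4, 185.2, 15.4, 6.3] (0.5976, 0.3009, 0.056, 0.028, 72.6)
0.5 [267.0, 191.5, 3.4, 11.8] (0.541, -0.0109, 0.018, 0.044, 86.9)
0.45 [273.3, 189.4, 4.9, 13.2] (0.5395, -0.038, 0.022, 0.044, 86.4)
0.69 [189.0, 255.1, 18.7, 20.9] (0.6006, 0.304, 0.066, 0.032, 73.0)
0.64 [141.9, 228.2, 50.6, 47.3] (0.7098, 0.2921, 0.207, 0.028, 87.2)
0.59 [182.4, 292.0, 18.3, 25.9] (0.5422, 0.4186, 0.066, 0.028, 86.3)
0.17 [182.4, 135.0, 130.5, 98.9] (0.6684, -0.1532, 0.42, 0.541, 3.1)
```

View pics/back.png

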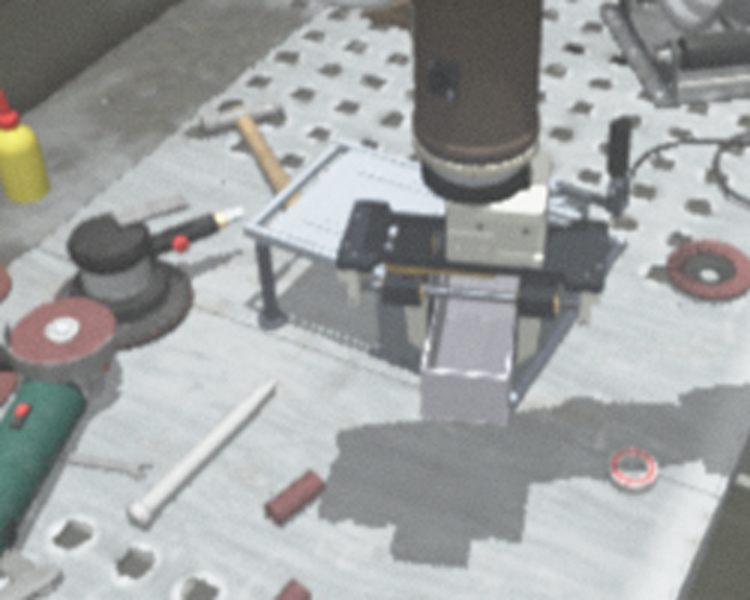

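The pan is empty, and the top camera finds both poured rolls inside the bin. Setting the pan down.

Emit:
{"method": "move_arm", "body": {"series": [[0,0,-4,0,0,0],[0,0,-4,0,0,0],[0,0,-4,0,0,0],[0,0,-4,0,0,0],[0,0,-3.5,0,0,0],[0,0,-2,0,0,0],[0,0,0,0,0,0],[0,0,0,0,0,0]]}}

```text
clock: 20.95
position: [0.4398, 0.2677, 0.045]
ee_rot: [1.837, 2.548, -0.001]
force: [-0.6, 0.1, -1.3]
width: 0.698
```

```bash
python3 -c "
from h import *
st()"
```

```text
t 20.9 p [0.4398 0.2677 0.045 ] q [-0.82  0.53  0.23  2.06 -0.21  0.58 -0.12] ax z [-0. -0. -1.] y [ 0.949  0.316 -0.   ] F [-0.6  0.1 -1.3] w 0.698
```

Emit:
{"method": "move_arm", "body": {"series": [[0,0,-0.4,0,0,0],[0,0,0,0,0,0]]}}

```text
clock: 21.15
position: [0.4397, 0.2688, 0.0414]
ee_rot: [1.835, 2.549, 0.002]
force: [-0.2, 0.4, -1.4]
width: 0.695
```

Emit:
{"method": "move_arm", "body": {"series": [[0,0,0,0,0,0],[0,0,0,0,0,0],[0,0,0,0,0,0],[0,0,4,0,0,0],[0,0,4,0,0,0],[0,0,4,0,0,0],[0,0,4,0,0,0],[0,0,0,0,0,0]], "grip": 1}}

```text
clock: 21.95
position: [0.4418, 0.2701, 0.2059]
ee_rot: [1.834, 2.548, 0.014]
force: [0.1, 1.1, 0.2]
width: 0.996
```

Emit:
{"method": "move_arm", "body": {"series": [[4,0.8,0,0,0,-8],[4,0.8,0,0,0,-8],[4,0.8,0,0,0,-8],[4,0.8,0,0,0,-8],[0,0,0,0,0,0]]}}

```text
clock: 22.45
position: [0.6032, 0.3005, 0.1989]
ee_rot: [2.471, 1.936, 0.001]
force: [0.2, -0.4, 0.4]
width: 1.002
```

```bash
python3 -c "
from h import *
st()
for n in('top','scene'):
  c=cam(n)
  for t in('pan','roll_5'):
    for d in outline_of(n,t):
      if d['p']>.3: print(n,t,round(d['p'],2),d['rect'],rect(c,d['mask'],.012 if t!='pan' else .052))
"
```

```text
t 22.4 p [0.6032 0.3005 0.1989] q [-0.82  0.58  0.45  1.53 -0.27  1.1  -0.56] ax z [ 0.002 -0.002 -1.   ] y [ 0.971 -0.239  0.002] F [ 0.2 -0.4  0.4] w 1.002
top pan 0.96 [190.0, 212.4, 28.8, 28.6] (0.4495, 0.2216, 0.071, 0.106, 19.1)
top pan 0.7 [234.5, 131.8, 47.2, 42.7] (0.6988, 0.015, 0.173, 0.154, 86.9)
top roll_5 0.66 [265.6, 188.6, 8.3, 14.9] (0.5429, -0.011, 0.025, 0.048, 86.6)
top roll_5 0.59 [272.0, 190.9, 5.8, 13.1] (0.5394, -0.0391, 0.045, 0.023, 5.7)
top roll_5 0.39 [233.1, 131.2, 49.0, 44.9] (0.7108, 0.0139, 0.173, 0.16, 88.6)
top roll_5 0.37 [177.4, 183.6, 11.1, 9.1] (0.5966, 0.2933, 0.03, 0.026, 86.9)
scene pan 0.61 [240.4, 240.0, 30.8, 57.0] (0.4399, 0.2653, 0.069, 0.199, 19.1)
scene roll_5 0.83 [182.9, 290.5, 17.5, 28.5] (0.5426, 0.4173, 0.069, 0.028, 87.9)
scene roll_5 0.66 [190.0, 259.2, 18.2, 17.4] (0.6006, 0.306, 0.066, 0.033, 75.0)
scene roll_5 0.4 [257.9, 202.1, 15.4, 0.8] (0.5509, -0.0249, 0.037, 0.019, 0.0)
```

Emit:
{"method": "move_arm", "body": {"series": [[-0.4,0.2,-4,0,0,-2],[0,0,-4,0,0,0],[0,0,-4,0,0,0],[0,0,-3,0,0,0],[0,0,-1.8,0,0,0],[0,0,0,0,0,0],[0,0,0,0,0,0]]}}

```text
clock: 23.45
position: [0.5951, 0.3028, 0.0334]
ee_rot: [-2.5, -1.902, -0.001]
force: [1.1, 0.3, 1.1]
width: 1.001
```

```bash
python3 -c "
from h import *
st()"
```

```text
t 23.4 p [0.5951 0.3028 0.0334] q [-0.79  0.75  0.38  1.67 -0.36  0.79 -0.52] ax z [ 0.  0. -1.] y [ 0.964 -0.267  0.   ] F [1.1 0.3 1.1] w 1.001
```

Emit:
{"method": "move_arm", "body": {"series": [[0.3,0,-0.9,0,0,0],[0,0,0,0,0,0]]}}

```text
clock: 23.65
position: [0.5988, 0.3027, 0.0239]
ee_rot: [2.5, 1.902, 0.002]
force: [-0.1, -0.0, -0.4]
width: 1.0
```

Emit:
{"method": "move_arm", "body": {"series": [[0,0,0,0,0,0],[0,0,0,0,0,0],[0,0,0,0,0,0],[0,0,0,0,0,0],[0,0,0,0,0,0],[0,0,0,0,0,0],[0,0,0,0,0,0],[0,0,0,0,0,0]], "grip": 0, "force": 15}}

```text
clock: 24.45
position: [0.5982, 0.3026, 0.0236]
ee_rot: [-2.501, -1.902, 0.0]
force: [-0.8, 0.8, -0.4]
width: 0.355
```

Emit:
{"method": "move_arm", "body": {"series": [[0,0,0,0,0,0],[0,0,0,0,0,0],[0,0,0,0,0,0],[0,0,3,0,0,0],[0,0,4,0,0,0],[0,0,4,0,0,0],[0,0,4,0,0,0],[0,0,3,0,0,0]]}}

```text
clock: 25.25
position: [0.5988, 0.3026, 0.2064]
ee_rot: [2.5, 1.901, 0.004]
force: [0.8, 0.6, -0.2]
width: 0.262
```

```bash
python3 -c "
from h import *
st()"
```

```text
t 25.2 p [0.5988 0.3026 0.2064] q [-0.84  0.56  0.46  1.53 -0.27  1.11 -0.59] ax z [ 0.002  0.001 -1.   ] y [ 0.964 -0.267  0.002] F [ 0.8  0.6 -0.2] w 0.262
```

Emit:
{"method": "move_arm", "body": {"series": [[-0.92,-3.7,0,0,0,0],[-0.92,-3.7,0,0,0,0],[-0.92,-3.7,0,0,0,0],[-0.92,-3.7,0,0,0,0],[-0.92,-3.7,0,0,0,0],[-0.92,-3.7,0,0,0,0],[-0.92,-3.7,0,0,0,0],[0,0,0,0,0,0]]}}

```text
clock: 26.05
position: [0.5325, 0.0374, 0.2041]
ee_rot: [2.507, 1.891, -0.002]
force: [0.4, 0.5, -0.2]
width: 0.261
```

Emit:
{"method": "move_arm", "body": {"series": [[0,0,-4,0,0,0],[0,0,-3.5,0,0,0],[0,0,0,0,0,0],[0,0,0,0,0,0]]}}

```text
clock: 26.45
position: [0.5338, 0.0436, 0.129]
ee_rot: [-2.5, -1.901, 0.002]
force: [1.3, -0.7, 1.2]
width: 0.258
```

Release, lift, and go toward the second roll (0.542, 0.417).

Emit:
{"method": "move_arm", "body": {"series": [[0,0,0,0,0,0],[0,0,0,0,0,0],[0,0,0,0,0,0],[0,0,4,0,0,0],[0,0,4,0,0,0]], "grip": 0.5}}

```text
clock: 26.95
position: [0.5332, 0.0434, 0.2095]
ee_rot: [-2.5, -1.901, 0.003]
force: [1.1, 0.7, 0.8]
width: 0.499
```

Emit:
{"method": "move_arm", "body": {"series": [[0,4.6,0,0,0,1.5],[0,4.6,0,0,0,1.5],[0,4.6,0,0,0,1.5],[0,4.6,0,0,0,1.5],[0,4.6,0,0,0,1.5],[0,4.6,0,0,0,1.5],[0,4.6,0,0,0,1.5],[0,4.6,0,0,0,1.5]], "grip": 1}}

```text
clock: 27.75
position: [0.5337, 0.4136, 0.2094]
ee_rot: [-2.287, -2.154, -0.002]
force: [1.6, 0.9, 0.3]
width: 0.998
```

```bash
python3 -c "
from h import *
st()
for n in('top','scene'):
  c=cam(n); save(c,n+'_c.png',(100,110,360,300),3)
  for t in('pan','roll_5'):
    for d in outline_of(n,t):
      if d['p']>.3: print(n,t,round(d['p'],2),d['rect'],rect(c,d['mask'],.012 if t!='pan' else .052))
"
```

```text
t 27.8 p [0.5337 0.4136 0.2094] q [-0.98  0.56  0.39  1.51 -0.23  1.12 -0.61] ax z [ 0.001  0.001 -1.   ] y [ 0.998 -0.06   0.001] F [1.6 0.9 0.3] w 0.998
top pan 0.65 [172.1, 211.2, 45.2, 33.1] (0.4406, 0.2479, 0.07, 0.157, 19.4)
top roll_5 0.61 [241.5, 196.1, 19.0, 8.2] (0.5383, 0.0477, 0.056, 0.023, 72.6)
top roll_5 0.48 [264.3, 189.9, 8.6, 16.2] (0.539, -0.0143, 0.025, 0.048, 86.9)
top roll_5 0.43 [272.6, 190.3, 5.2, 14.2] (0.5398, -0.0397, 0.045, 0.018, 7.5)
scene pan 0.59 [240.3, 242.3, 31.4, 55.5] (0.4385, 0.2657, 0.073, 0.196, 20.6)
scene roll_5 0.77 [183.7, 291.2, 19.9, 25.4] (0.5433, 0.4174, 0.069, 0.03, 87.5)
scene roll_5 0.63 [262.3, 192.3, 12.6, 7.9] (0.5503, -0.0493, 0.039, 0.027, 5.9)
scene roll_5 0.52 [258.2, 200.7, 15.2, 0.6] (0.5533, -0.0242, 0.038, 0.022, 6.2)
```

View pics/top_c.png

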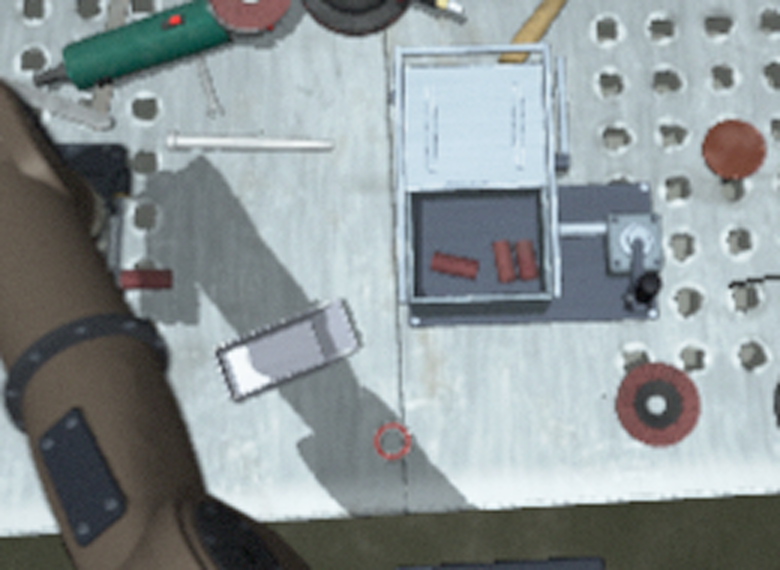

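The three rolls lie in the bin at (455,265), (503,260) and (527,260). The pan is upright and empty. The last roll is at (147,279).

Emit:
{"method": "move_arm", "body": {"series": [[0.8,0.4,-4,0,0,0],[0,0,-4,0,0,0],[0,0,-4,0,0,0],[0,0,-3,0,0,0],[0,0,-2,0,0,0],[0,0,0,0,0,0],[0,0,0,0,0,0]]}}

```text
clock: 28.75
position: [0.5427, 0.4144, 0.0395]
ee_rot: [2.29, 2.15, 0.001]
force: [-0.1, 0.4, -0.1]
width: 1.001
```

```bash
python3 -c "
from h import *
st()"
```

```text
t 28.8 p [0.5427 0.4144 0.0395] q [-0.93  0.75  0.33  1.63 -0.3   0.82 -0.54] ax z [ 0.001 -0.    -1.   ] y [ 0.998 -0.063  0.001] F [-0.1  0.4 -0.1] w 1.001
```

Emit:
{"method": "move_arm", "body": {"series": [[0,0.3,-1.6,0,0,0],[0,0,0,0,0,0]]}}

```text
clock: 28.95
position: [0.5415, 0.4188, 0.0221]
ee_rot: [-2.287, -2.153, 0.0]
force: [-0.7, 0.7, 0.0]
width: 1.0
```

Emit:
{"method": "move_arm", "body": {"series": [[0,0,0,0,0,0],[0,0,0,0,0,0],[0,0,0,0,0,0],[0,0,0,0,0,0],[0,0,0,0,0,0],[0,0,0,0,0,0],[0,0,0,0,0,0],[0,0,0,0,0,0]], "grip": 0}}

```text
clock: 29.75
position: [0.5418, 0.4186, 0.0226]
ee_rot: [-2.288, -2.153, 0.0]
force: [0.4, -0.3, -0.6]
width: 0.353
```

Emit:
{"method": "move_arm", "body": {"series": [[0,0,0,0,0,0],[0,0,0,0,0,0],[0,0,0,0,0,0],[0,0,0,0,0,0],[0,0,4,0,0,0],[0,0,5,0,0,0],[0,0,5,0,0,0],[0,0,4,0,0,0]]}}

```text
clock: 30.55
position: [0.5423, 0.4187, 0.2058]
ee_rot: [2.288, 2.152, 0.003]
force: [0.3, 1.0, -1.3]
width: 0.267
```

```bash
python3 -c "
from h import *
st()
c=cam('top')
for d in outline_of('top','roll_5'): print(round(d['p'],2),d['rect'],rect(c,d['mask'],.012))
"
```

```text
t 30.6 p [0.5423 0.4187 0.2058] q [-0.98  0.58  0.39  1.48 -0.24  1.12 -0.6 ] ax z [ 0.002  0.001 -1.   ] y [ 0.998 -0.061  0.002] F [ 0.3  1.  -1.3] w 0.267
0.58 [243.0, 196.1, 19.2, 5.7] (0.5384, 0.0476, 0.056, 0.024, 75.3)
0.49 [141.0, 189.3, 3.2, 6.5] (0.5787, 0.4401, 0.019, 0.011, 0.1)
0.47 [264.2, 193.4, 9.7, 12.0] (0.5378, -0.0124, 0.046, 0.019, 5.9)
0.44 [272.2, 190.4, 5.2, 10.0] (0.5394, -0.0372, 0.039, 0.02, 7.3)
```

Emit:
{"method": "move_arm", "body": {"series": [[-0.1,-4.9,0,0,0,0],[-0.1,-4.9,0,0,0,0],[-0.1,-4.9,0,0,0,0],[-0.1,-4.9,0,0,0,0],[-0.1,-4.9,0,0,0,0],[-0.1,-4.9,0,0,0,0],[-0.1,-4.9,0,0,0,0],[-0.1,-4.9,0,0,0,0]]}}

```text
clock: 31.45
position: [0.5333, 0.0247, 0.2024]
ee_rot: [-2.288, -2.153, -0.0]
force: [1.3, 0.1, -0.9]
width: 0.269
```

Emit:
{"method": "move_arm", "body": {"series": [[0,0,0,0,0,0],[0,0,-4,0,0,0],[0,0,-3.5,0,0,0],[0,0,0,0,0,0],[0,0,0,0,0,0]]}}

```text
clock: 31.95
position: [0.5336, 0.0265, 0.1277]
ee_rot: [-2.288, -2.152, 0.002]
force: [0.1, 0.1, -0.0]
width: 0.266
```

Emit:
{"method": "move_arm", "body": {"series": [[0,0,0,0,0,0],[0,0,0,0,0,0],[0,0,0,0,0,0],[0,0,4,0,0,0],[0,0,5,0,0,0],[0,0,5,0,0,0],[0,0,4,0,0,0]], "grip": 0.5}}

```text
clock: 32.65
position: [0.5341, 0.0263, 0.3113]
ee_rot: [2.287, 2.151, 0.004]
force: [1.0, 0.3, -0.0]
width: 0.501
```

Emit:
{"method": "move_arm", "body": {"series": [[-0.8,-2.3,0,0,0,8.3],[-0.8,-2.3,0,0,0,8.3],[-0.8,-2.3,0,0,0,8.3],[-0.8,-2.3,0,0,0,8.3],[-0.8,-2.3,0,0,0,8.3],[-0.8,-2.3,0,0,0,8.3],[-0.8,-2.3,0,0,0,8.3],[-0.8,-2.3,0,0,0,8.3]], "grip": 1}}

```text
clock: 33.45
position: [0.4694, -0.1584, 0.3083]
ee_rot: [0.727, 3.055, 0.001]
force: [0.5, 0.6, -0.6]
width: 0.995
```

Emit:
{"method": "move_arm", "body": {"series": [[0,0,0,0,0,8.3],[0,0,0,0,0,8.3],[0,0,0,0,0,8.3],[0,0,0,0,0,0]]}}

```text
clock: 33.85
position: [0.4698, -0.1576, 0.3082]
ee_rot: [0.057, 3.14, 0.0]
force: [-0.6, -0.5, -0.1]
width: 0.999
```

```bash
python3 -c "
from h import *
st()
for n in('top','scene'):
  c=cam(n); save(c,n+'_d.png',(100,110,360,300),3)
  for t in('pan','roll_5','handle'):
    for d in outline_of(n,t):
      if d['p']>.3: print(n,t,round(d['p'],2),d['rect'],rect(c,d['mask'],.012 if t!='pan' else .052))
"
```

```text
t 33.9 p [ 0.4698 -0.1576  0.3082] q [-0.12  0.17  0.39  1.81 -0.07  1.18  1.83] ax z [ 0.001  0.    -1.   ] y [0.036 0.999 0.   ] F [-0.6 -0.5 -0.1] w 0.999
top pan 0.85 [173.1, 210.0, 44.1, 36.0] (0.4379, 0.2461, 0.077, 0.159, 20.5)
top roll_5 0.67 [171.4, 209.6, 45.0, 34.1] (0.447, 0.2526, 0.079, 0.164, 17.6)
top roll_5 0.58 [247.1, 199.8, 13.9, 4.0] (0.5351, 0.0455, 0.047, 0.014, 71.3)
top roll_5 0.54 [264.9, 191.9, 9.0, 13.5] (0.5371, -0.0143, 0.018, 0.044, 86.4)
top roll_5 0.5 [248.4, 192.8, 17.4, 3.1] (0.5502, 0.023, 0.058, 0.022, 86.9)
top roll_5 0.41 [270.6, 190.6, 8.5, 12.5] (0.5414, -0.0381, 0.029, 0.048, 86.9)
scene pan 0.76 [240.6, 239.2, 31.1, 57.6] (0.439, 0.2648, 0.068, 0.196, 19.4)
scene roll_5 0.58 [265.0, 191.7, 10.6, 6.8] (0.5466, -0.0542, 0.025, 0.041, 59.0)
scene roll_5 0.52 [259.4, 192.4, 8.9, 8.9] (0.562, -0.031, 0.026, 0.035, 25.2)
```

View pics/scene_d.png

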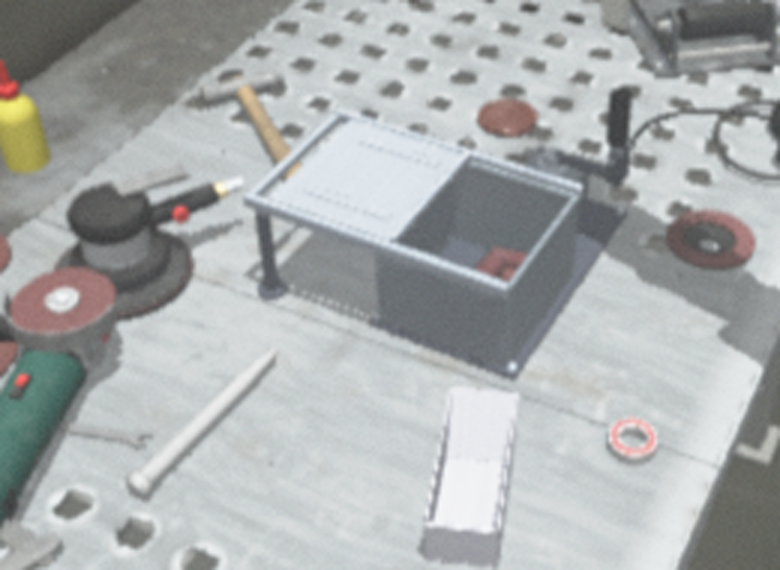

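All four rolls are in the bin, the worktop is clear of rolls, and the pan (470,475) is upright. The handle at (620,120) is upright. Gripping it to wind shut.

Emit:
{"method": "move_arm", "body": {"series": [[0,-0.2,-4,0,0,0],[0,0,-4,0,0,0],[0,0,-4,0,0,0],[0,0,-2.2,0,0,0],[0,0,0,0,0,0]]}}

```text
clock: 34.75
position: [0.4679, -0.1588, 0.1629]
ee_rot: [-0.061, -3.135, -0.001]
force: [-0.4, -0.1, 0.6]
width: 0.996
```

Emit:
{"method": "move_arm", "body": {"series": [[0,0,0,0,0,0],[0,0,0,0,0,0],[0,0,0,0,0,0],[0,0,0,0,0,0],[0,0,0,0,0,0],[0,0,0,0,0,0],[0,0,0,0,0,0],[0,0,0,0,0,0]], "grip": 0, "force": 15}}

```text
clock: 35.55
position: [0.4698, -0.1594, 0.1656]
ee_rot: [-0.06, -3.141, -0.0]
force: [-0.1, -0.5, -0.4]
width: 0.352
```

Emit:
{"method": "move_arm", "body": {"series": [[0,0,0,0,0,0],[0,0,0,0,0,0],[0,0,0,0,0,0],[0,0,0,0,0,0],[0,0,0,0,0,0]]}}

```text
clock: 36.05
position: [0.4699, -0.1595, 0.1656]
ee_rot: [-0.06, -3.141, 0.0]
force: [-0.1, -1.0, -0.0]
width: 0.253
```

```bash
python3 -c "
from h import *
st()"
```

```text
t 36.0 p [ 0.4699 -0.1595  0.1656] q [-0.07  0.32  0.37  2.   -0.15  0.84  1.92] ax z [-0. -0. -1.] y [ 0.038  0.999 -0.   ] F [-0.1 -1.  -0. ] w 0.253
```

Emit:
{"method": "move_arm", "body": {"series": [[0.52,2.45,0,0,0,0],[1.63,2.43,0,0,0,0],[2.43,1.63,0,0,0,0],[2.87,0.57,0,0,0,0],[2.87,-0.57,0,0,0,0],[2.43,-1.63,0,0,0,0],[1.63,-2.43,0,0,0,0],[0.57,-2.87,0,0,0,0]]}}

```text
clock: 36.85
position: [0.6206, -0.1625, 0.1655]
ee_rot: [-0.056, -3.141, -0.002]
force: [-4.8, 3.7, 5.3]
width: 0.256
```

Emit:
{"method": "move_arm", "body": {"series": [[-0.57,-2.87,0,0,0,0],[-1.63,-2.43,0,0,0,0],[-2.43,-1.63,0,0,0,0],[-2.87,-0.57,0,0,0,0],[-2.87,0.57,0,0,0,0],[-2.43,1.63,0,0,0,0],[-1.63,2.43,0,0,0,0],[-0.57,2.87,0,0,0,0]]}}

```text
clock: 37.65
position: [0.4672, -0.1648, 0.1657]
ee_rot: [-0.065, -3.14, 0.002]
force: [1.3, -2.2, -1.0]
width: 0.258
```

```bash
python3 -c "
from h import *
st();c=cam('top')
for d in outline_of('top','cover')[:1]: print(d['p'],d['rect'],rect(c,d['mask'],.125))"
```

```text
t 37.6 p [ 0.4672 -0.1648  0.1657] q [-0.05  0.32  0.35  2.01 -0.14  0.84  1.91] ax z [-0.001 -0.001 -1.   ] y [ 0.042  0.999 -0.001] F [ 1.3 -2.2 -1. ] w 0.258
0.81 [234.3, 149.8, 45.8, 40.1] (0.6142, 0.0188, 0.16, 0.147, 86.9)
```

Emit:
{"method": "move_arm", "body": {"series": [[0.57,2.87,0,0,0,0],[1.63,2.43,0,0,0,0],[2.43,1.63,0,0,0,0],[2.87,0.57,0,0,0,0],[2.87,-0.57,0,0,0,0],[2.43,-1.63,0,0,0,0],[1.63,-2.43,0,0,0,0],[0.57,-2.87,0,0,0,0]]}}

```text
clock: 38.55
position: [0.6211, -0.1629, 0.1655]
ee_rot: [0.055, 3.141, 0.002]
force: [-4.9, 2.9, 5.8]
width: 0.258
```

Emit:
{"method": "move_arm", "body": {"series": [[-0.57,-2.87,0,0,0,0],[-1.63,-2.43,0,0,0,0],[-2.43,-1.63,0,0,0,0],[-2.87,-0.57,0,0,0,0],[-2.87,0.57,0,0,0,0],[-2.43,1.63,0,0,0,0],[-1.63,2.43,0,0,0,0],[-0.57,2.87,0,0,0,0]]}}

```text
clock: 39.35
position: [0.4675, -0.1651, 0.1656]
ee_rot: [-0.066, -3.14, 0.002]
force: [1.9, -2.0, -1.5]
width: 0.26
```

Emit:
{"method": "move_arm", "body": {"series": [[0,0.2,0,0,0,0],[0,0,0,0,0,0],[0,0,0,0,0,0],[0,0,0,0,0,0]]}}

```text
clock: 39.75
position: [0.4692, -0.1621, 0.1655]
ee_rot: [-0.06, -3.14, -0.001]
force: [-4.2, 4.0, 5.8]
width: 0.259
```

```bash
python3 -c "
from h import *
st();c=cam('top')
for d in outline_of('top','cover')[:1]: print(d['p'],d['rect'],rect(c,d['mask'],.125))"
```

```text
t 39.8 p [ 0.4692 -0.1621  0.1655] q [-0.03  0.32  0.33  2.   -0.14  0.84  1.9 ] ax z [-0.001  0.001 -1.   ] y [0.039 0.999 0.001] F [-4.2  4.   5.8] w 0.259
0.62 [234.6, 164.5, 48.3, 46.1] (0.5502, 0.0205, 0.161, 0.155, 87.4)
```

Cover is shut again (measured centre 0.550, as at the start or slightly further shut). Folding the handle down along the arc.

Emit:
{"method": "move_arm", "body": {"series": [[1.17,0,-0.12,0,0,0],[1.13,0,-0.34,0,0,0],[1.04,0,-0.55,0,0,0],[0.91,0,-0.75,0,0,0],[0.75,0,-0.91,0,0,0],[0.55,0,-1.04,0,0,0],[0.34,0,-1.13,0,0,0],[0.12,0,-1.17,0,0,0]]}}

```text
clock: 40.65
position: [0.5339, -0.164, 0.1059]
ee_rot: [0.061, 3.134, -0.005]
force: [5.7, -5.2, 3.3]
width: 0.257
```

Emit:
{"method": "move_arm", "body": {"series": [[0,0,-0.2,0,0,0],[0,0,0,0,0,0],[0,0,0,0,0,0]]}}

```text
clock: 40.95
position: [0.5336, -0.164, 0.1039]
ee_rot: [0.061, 3.134, -0.005]
force: [6.8, -5.8, -0.3]
width: 0.256
```

Emit:
{"method": "move_arm", "body": {"series": [[0,0,0,0,0,0],[0,0,0,0,0,0],[0,0,0,0,0,0],[0,0,0,0,0,0],[0,0,0,0,0,0],[0,0,0,0,0,0]], "grip": 1}}

```text
clock: 41.55
position: [0.5295, -0.1615, 0.1034]
ee_rot: [-0.06, -3.141, -0.0]
force: [0.4, -0.0, 0.7]
width: 0.73
```

Emit:
{"method": "move_arm", "body": {"series": [[0,0,4,0,0,0],[0,0,4,0,0,0],[0,0,4,0,0,0],[0,0,4,0,0,0],[0,0,4,0,0,0],[0,0,4,0,0,0],[0,0,0,0,0,0]]}}

```text
clock: 42.25
position: [0.5315, -0.1625, 0.3491]
ee_rot: [0.06, 3.132, -0.002]
force: [0.2, -0.2, 0.1]
width: 0.999
```

```bash
python3 -c "
from h import *
st()
for n in('top','scene'):
  c=cam(n); save(c,n+'_e.png',(260,120,340,180) if n=='scene' else (215,110,335,230),8 if n=='scene' else 5)
  for t in('pan','cover','handle'):
    for d in outline_of(n,t)[:1]: print(n,t,round(d['p'],2),d['rect'],rect(c,d['mask'],dict(pan=.052,cover=.125,handle=.105)[t]))
  print(px(c,[[.47,-.163,.105],[.55,-.163,.105],[.55,-.163,.117]]))
"
```

```text
t 42.2 p [ 0.5315 -0.1625  0.3491] q [-0.08  0.25  0.37  1.61 -0.09  1.29  1.83] ax z [ 0.009 -0.001 -1.   ] y [ 0.038  0.999 -0.001] F [ 0.2 -0.2  0.1] w 0.999
top pan 0.87 [170.7, 212.6, 47.3, 32.0] (0.4382, 0.2487, 0.071, 0.159, 18.4)
top cover 0.89 [234.8, 167.9, 49.4, 45.7] (0.5512, 0.0196, 0.16, 0.147, 88.8)
top handle 0.39 [310.5, 188.2, 7.7, 14.4] (0.5191, -0.165, 0.02, 0.066, 85.1)
[[314.63002823 209.74425034]
 [312.64719432 186.6361673 ]
 [313.11767947 185.85375748]]
scene cover 0.89 [223.5, 156.5, 70.3, 45.5] (0.5527, 0.0193, 0.167, 0.151, 88.6)
scene handle 0.59 [282.3, 147.1, 24.3, 17.7] (0.5225, -0.1734, 0.032, 0.081, 74.1)
[[306.3225315  160.7477707 ]
 [283.88928806 154.28821256]
 [284.07622493 151.32148213]]
```

View pics/scene_e.png

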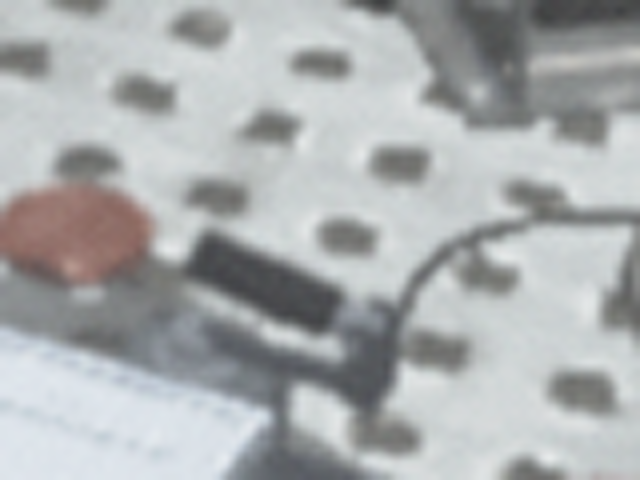

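The handle is folded, but its slope suggests up to about 0.1 rad remaining. I'll press it down gently with closed fingers.

Emit:
{"method": "move_arm", "body": {"series": [[0.8,0,-4,0,0,0],[0,0,-4,0,0,0],[0,0,-4,0,0,0],[0,0,-4,0,0,0],[0,0,-2,0,0,0],[0,0,0,0,0,0],[0,0,0,0,0,0],[0,0,0,0,0,0]], "grip": 0}}

```text
clock: 43.45
position: [0.5384, -0.162, 0.1649]
ee_rot: [0.06, 3.139, -0.001]
force: [0.5, 0.1, 0.4]
width: 0.351
```

Emit:
{"method": "move_arm", "body": {"series": [[0,0,0,0,0,0],[0,0,0,0,0,0],[0,0,0,0,0,0],[0,0,0,0,0,0],[0,0,0,0,0,0],[0,0,0,0,0,0]]}}

```text
clock: 44.05
position: [0.5374, -0.1616, 0.1635]
ee_rot: [-0.06, -3.141, -0.0]
force: [-0.4, 0.1, 0.9]
width: 0.007
```

Emit:
{"method": "move_arm", "body": {"series": [[0,0,-1,0,0,0],[0,0,-0.8,0,0,0],[0,0,0,0,0,0],[0,0,0,0,0,0]]}}

```text
clock: 44.45
position: [0.5371, -0.1616, 0.1449]
ee_rot: [-0.06, -3.14, -0.0]
force: [0.4, -0.5, 0.3]
width: 0.005
```

Emit:
{"method": "move_arm", "body": {"series": [[0,0,-0.4,0,0,0],[0,0,0,0,0,0],[0,0,0,0,0,0]]}}

```text
clock: 44.75
position: [0.5374, -0.1616, 0.1415]
ee_rot: [-0.06, -3.141, 0.0]
force: [0.8, -0.2, 0.8]
width: 0.007
```

Emit:
{"method": "move_arm", "body": {"series": [[0,0,-0.4,0,0,0],[0,0,0,0,0,0],[0,0,0,0,0,0]]}}

```text
clock: 45.05
position: [0.5373, -0.1616, 0.1374]
ee_rot: [-0.06, -3.141, -0.0]
force: [0.5, 0.0, -0.1]
width: 0.007
```

At a fingertip height of 118 mm there is still no contact, so the handle is within about 0.03 rad of flat. Retreating, with a last check before handing in.

Emit:
{"method": "move_arm", "body": {"series": [[0,0,4,0,0,0],[0,0,4,0,0,0],[0,0,4,0,0,0],[0,0,4,0,0,0],[0,0,4,0,0,0],[0,0,0,0,0,0]]}}

```text
clock: 45.65
position: [0.5395, -0.1626, 0.3431]
ee_rot: [0.06, 3.132, -0.002]
force: [0.8, 0.1, -0.2]
width: 0.007
```

```bash
python3 -c "
from h import *
st()
for n in('top','scene'):
  c=cam(n)
  for t in('pan','cover','roll_5','punch','discs','flap_disc'):
    for d in outline_of(n,t):
      if d['p']>.35: print(n,t,round(d['p'],2),d['rect'],rect(c,d['mask'],dict(pan=.052,cover=.125).get(t,.01)))
  save(c,n+'_f.png')
"
```

```text
t 45.6 p [ 0.5395 -0.1626  0.3431] q [-0.09  0.26  0.37  1.6  -0.1   1.28  1.83] ax z [ 0.009 -0.001 -1.   ] y [ 0.039  0.999 -0.001] F [ 0.8  0.1 -0.2] w 0.007
top pan 0.79 [172.7, 210.9, 45.6, 33.7] (0.4405, 0.248, 0.072, 0.158, 18.9)
top cover 0.79 [236.0, 165.1, 48.0, 45.3] (0.5498, 0.0192, 0.159, 0.148, 86.9)
top cover 0.48 [168.2, 212.6, 48.9, 32.5] (0.4299, 0.2389, 0.071, 0.154, 19.1)
top punch 0.75 [155.9, 153.4, 54.5, 10.5] (0.707, 0.2934, 0.203, 0.027, 86.9)
scene pan 0.78 [240.9, 240.2, 31.5, 58.1] (0.4374, 0.2648, 0.067, 0.195, 18.7)
scene cover 0.83 [228.8, 158.6, 63.5, 43.3] (0.5509, 0.0227, 0.17, 0.154, 89.2)
scene cover 0.48 [241.5, 240.1, 30.8, 58.0] (0.4122, 0.3185, 0.061, 0.178, 19.1)
scene cover 0.37 [179.9, 145.5, 133.0, 91.5] (0.5996, 0.0315, 0.363, 0.377, 2.4)
scene punch 0.97 [138.8, 227.9, 51.4, 48.1] (0.7109, 0.2913, 0.209, 0.03, 86.4)
scene discs 0.58 [259.7, 144.6, 19.8, 14.1] (0.665, -0.2944, 0.073, 0.08, 27.0)
scene flap_disc 0.85 [322.0, 179.2, 32.4, 20.9] (0.3629, -0.1837, 0.099, 0.096, 62.4)
```

View pics/top_f.png

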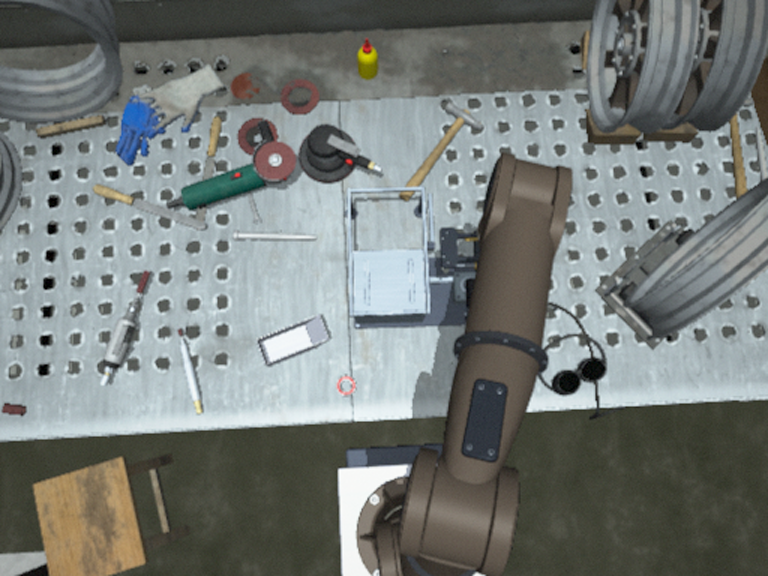

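The top view shows the bin shut, the pan standing and the bystanders in place. But there is a dark red object at the far left (14,409) that the arm had hidden at the start. Checking whether it is a roll.

```bash
python3 -c "
from h import *
c=cam('top')
i=c[0].astype(int); m=np.zeros(i.shape[:2],bool); s=i[255:290,0:40]
m[255:290,0:40]=(s[...,0]-s[...,2]>25); print(m.sum(),rect(c,m,.012), i[m].mean(0))
P=rect(c,m,.012); print(px(c,[[P[0],P[1],.012]]))
save(c,'far.png',(0,240,70,300),8)
s=cam('scene'); print('scene px',px(s,[[P[0],P[1],.012]]))
for d in outline_of('top','roll_5'): print(d['p'],d['rect'])
"
```

```text
59 (0.3221, 0.904, 0.05, 0.016, 77.7) [96.44067797 65.94915254 64.79661017]
[[  8.80995888 272.71788653]]
scene px [[141.09160936 599.34974251]]
```

View pics/far.png

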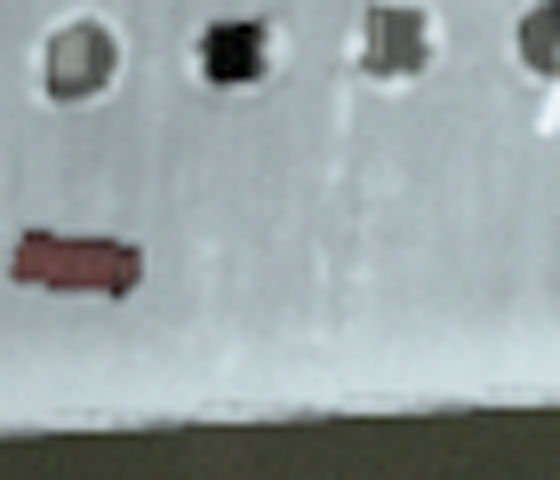

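```bash
python3 -c "
from h import *
t0=cv2.imread('pics/top0.png')[:,:,::-1]
print('arm there at start?',t0[400:418,5:25].reshape(-1,3).mean(0))
print('loose roll colours',t0[276:282,264:275].reshape(-1,3).mean(0),t0[302:308,216:230].reshape(-1,3).mean(0))
c=cam('top'); print('object',c[0][271:275,5:14].reshape(-1,3).mean(0)); f=cv2.imread('pics/top_f.png')[:,:,::-1]
print('tool handle',f[274:290,142:148].reshape(-1,3).mean(0))
for k in range(4):
  cam('top')
  for t in('roll_5','punch','handle','pan'): print(k,t,[(round(d['p'],2),np.round(d['rect']).tolist()) for d in outline_of('top',t)])
"
```

```text
arm there at start? [95.19444444 86.85277778 77.49166667]
loose roll colours [111.42424242  69.25757576  70.86363636] [108.04761905  67.02380952  69.14285714]
object [97.80555556 66.66666667 65.25      ]
tool handle [101.38541667  77.34375     78.44791667]
0 roll_5 []
0 punch [(0.62, [155.0, 155.0, 56.0, 6.0]), (0.5, [233.0, 168.0, 50.0, 45.0])]
0 handle [(0.62, [307.0, 186.0, 10.0, 17.0])]
0 pan [(0.7, [172.0, 213.0, 45.0, 34.0]), (0.34, [231.0, 125.0, 85.0, 98.0])]
1 roll_5 [(0.21, [233.0, 125.0, 86.0, 95.0])]
1 punch [(0.53, [158.0, 154.0, 56.0, 6.0])]
1 handle [(0.45, [308.0, 189.0, 6.0, 13.0])]
1 pan [(0.83, [173.0, 213.0, 44.0, 32.0])]
2 roll_5 []
2 punch [(0.8, [156.0, 155.0, 55.0, 5.0])]
2 handle []
2 pan [(0.94, [170.0, 211.0, 48.0, 33.0]), (0.38, [230.0, 127.0, 84.0, 95.0]), (0.22, [310.0, 185.0, 7.0, 20.0])]
3 roll_5 [(0.19, [230.0, 123.0, 88.0, 94.0])]
3 punch [(0.63, [156.0, 155.0, 55.0, 5.0])]
3 handle [(0.56, [311.0, 187.0, 3.0, 13.0])]
3 pan [(0.89, [171.0, 210.0, 46.0, 35.0])]
```

The network reported every real roll in nearly every picture, but it reported this object in none of six. The object also lies 0.96 m out, beyond reach, with ragged ends and a different tint. I judge it to be background clutter, not a roll, so I'm handing the job in.

```bash
python3 -c "
from h import *
print(workorder.sign_off())"
```

```text
the job is handed in; nothing more can be done
None
```

I handed the job in at about 46 s of the 210 s allowed; the sign-off gave no verdict. One dark red object on the worktop was left where it lies, and it could conceivably be a roll.

**What was done:** I swung the handle upright and wound the cover open by about 124 mm. I tipped the pan to 93° over the bin, set it back upright on the worktop, and put the two loose rolls in the bin. Then I wound the cover shut and folded the handle flat.

**Last checks:**
- **Rolls:** four in the bin, seen from the top camera before I closed the cover (two from the pan, two loose).
- **Cover:** measured back at its start position, within about 1 mm.
- **Handle:** the scene picture suggested up to about 0.1 rad left, so I felt for it with closed fingers. They met nothing down to 118 mm, which puts it within about 0.03 rad of flat.
- **Pan and bystanders:** the pan is upright and empty. The drift punch, sanding discs and flap disc are within about 10 mm of where they were first measured, which is the accuracy of these pictures.

**Unresolved object:** the last picture showed a dark red piece, roughly roll-sized, at about (0.32, 0.90) m. The arm had hidden that spot at the start. It lies about 0.96 m out, beyond the stated reach. The trained network did not report it as a roll in six tries, and its ends look ragged. I took it for background clutter, but I could not confirm that. If it is a roll, step 4 and everything after it fail.

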